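# Blow the dust out of a heat sink

### The job

Blow the dust out of the finned heat sink: stand the solder reel, which blocks the bay of the blow-off stand, upright on the rubber mat, then fetch the heat sink from the parts tray and set it base down in the middle of the bay, its fin channels running along the bay towards the air can's nozzle (tray and bay leave finger room at different faces, so it will need a regrasp on the way). Only when it stands free in the bay, press the can's nozzle cap fully down and let it spring back. Set reel and heat sink down without dropping them, and leave everything else where it is.

Things in the scene. Friction and masses are not known exactly. Their poses are not given: they have to be found in the camera images.
- blow_stand: Fixed blow-off stand. Origin on the bench under the bay's centre; x along the bay towards the air can, z up. Base plate x -72 to +178, y +-46 mm, 8 high. Deck x +-62, y +-43, top z = 70 mm: the bay's floor. Steel cheeks x +-38, 4 thick, inner faces y = +-32, top z = 130 mm; bay open above and at both x ends. Can, 52 mm in diameter, at x = +135, 125 high plus cap; bracket behind it to x = +173.
- cap_top (a point): Centre of the flat top of the white round nozzle cap (top face diameter 26 mm) on the air can, 145 mm above the bench when up; it moves down with the cap. A thin straw of radius 2 mm slopes from the cap towards the bay and ends 83 mm from the bay's centre at about z = 112 mm.
- nozzle_cap (a joint): Travel of the sprung nozzle cap in m: 0 up, 0.006 fully down (about 5 N).
- parts_tray: Fixed blue open tray, outside 148 (x) x 164 (y) x 62 mm high; origin under its centre on the bench. Walls and floor 4 mm thick. A full-height divider along x splits it into two compartments, centred at y = +-40 mm, each 140 (x) x 76 (y) mm inside. One holds the heat sink, the other a transformer.
- mat: Fixed black rubber mat 300 (x) x 220 (y) x 2 mm; origin at the centre of its underside.
- heat_sink: Loose aluminium heat sink, 68 (x) x 54 (y) x 50 mm high; origin at the centre of its underside, z up. Base plate 10 mm thick, seven upright fins 3.6 mm thick run along x (channels along x; outer fins are the +-y faces). Starts in one of the tray's compartments, its x about along the tray's y, so that the walls are close to its x ends. 0.25 kg.
- solder_reel: Loose reel of solder wire, cylinder 56 mm in diameter and 54 mm high standing on end in the bay of the blow-off stand; origin at the centre of its underside, z up. About 0.4 kg.
- transformer: Bystander: loose iron and copper transformer 66 x 54 x 48 mm in the tray's other compartment, origin at the centre of its underside.
- flux_tub: Bystander: round flux tub, diameter 60, 30 mm high, standing on the mat, origin at the centre of its underside.
- screwdriver: Bystander: screwdriver about 170 mm long and 30 mm thick lying on the far part of the mat along its own x axis, origin under its middle.
- multimeter: Bystander: orange multimeter 75 (x) x 145 (y) x 41 mm lying beyond the mat, origin at the centre of its underside.
- tip_cleaner: Bystander: black pot with brass wool, diameter 80, 56 mm high, beyond the task's things, origin at the centre of its underside.
- brush: Bystander: brush about 170 mm long lying along its own x axis beyond the task's things, origin under its middle.

How it is judged:
By the outcome, as a careful person would: the job done as asked, in the order asked, and still so for the second after the job is handed in, with the robot touching nothing.
It also fails if it takes over 72 s, if anything falls off the work surface, if the arm or the gripper's body presses on something with over 40 N, if the wrist force passes 120 N, or if a joint passes its speed limit or range.

### The arm

A 7-joint arm with a two-finger parallel gripper is mounted at the origin on the work surface. World frame = base frame: x ahead of the robot, y to its left, z up, the work surface at z = 0. Lengths are in m, angles in rad, forces in N, time in s.
With the tool pointing down it reaches from about 0.425 to 0.875 m from the base axis. Payload 4.7 kg.
Tool frame: the origin (TCP) lies on the centre line of the jaws, within the pads' length; the fingertips stand 22 mm ahead of it and the grasp point (between the pads) lies 3 mm ahead of it (ctrl.tcp_to_tips is the z of the fingertips in the tool frame, in m); z points along the fingers, y is the direction in which the jaws open and shut (so a half turn about z gives the same grasp; the last joint's range is limited). The gripper opens to 87 mm and grips with 3 to 60 N. Pads are 19 mm wide; open, the fingers measure 117 mm over their backs; the gripper's body (75 mm by 190 mm) begins 51 mm behind the grasp point.
Start: joints at [1.269, 0.321, -0.07, 1.45, 0.023, 1.371, -0.057], TCP at [0.202, -0.618, 0.245] pointing down, gripper open.
Joint ranges: [-2.86, 2.86], [-0.3, 2.09], [-1.38, 1.24], [0.06, 2.45], [-1.56, 4.7], [0.09, 2.05], [-2.69, 2.69]. Speed limits (rad/s): [2.57, 2.57, 3.14, 3.14, 3.14, 3.14, 3.14].

### API

Orientations are given as a rotation vector (axis times angle).
In Python, from bench import ctrl, cams gives the robot as it stands.
- The arm moves only by the tool move_arm, never from a script. Its argument "deltas" is a list of rows, each an object with "linear": the shift along the tool's x, y, z as a fraction of full scale, a list of three; "turn": the turn, a rotation vector about the tool's x, y, z as a fraction of full scale, a list of three; "claw": the closure, from 0 (fully open) to 1 (shut). In form: [{"linear": [tx, ty, tz], "turn": [wx, wy, wz], "claw": claw}, ...]. A call has 1 to 20 rows; each row shifts and turns the commanded pose from where the row before left it, along the tool's axes as they then stand; what a row does not reach is not made up. Full scale, the value 1, is 0.03 m for a shift and 4 degrees for a turn. A row lasts 1/12 s, in which the tool goes at most 41.7 mm and 7.16 degrees, less where a joint would pass 70% of its speed; a pose out of reach is approached as far as the arm can. A call with a number of a shift or a turn outside -1 to 1 is refused whole. A call with a gripper value outside its range is refused whole. The fingers move at their own pace and stop on an object; "grip_force" is the grip in N (left out, the last holds). Time passes only in rows, so rows that do not move let the fingers close. It gives the time, the measured TCP pose, the force and the opening at its end, in the units of the state.
- ctrl.get_state(): the state, without advancing time (a new reading comes with each control period).
- cams.get_image(name): name is "side" or "top" or "wrist"; returns a dict with "image" (400x640x3 uint8, red, green, blue), "K" (3x3 intrinsics, pixels), "k1" (the pictures are not rectified: a ray, as slopes to the right and down, at radius r is drawn at 1 + k1 r^2 times it, then the intrinsics apply), "world_from_camera" (4x4, takes a point from camera to world coordinates); the wrist camera has in their place "tool_from_camera" (4x4, takes a point from camera to tool coordinates, whose origin is the TCP and whose axes are the flange's). Camera axes: x right, y down, z forward; pixel columns grow to the right and rows downward; lengths in m; the calibration is good to about 2 mm. A picture is of the moment at which its call begins: read the wrist's pose just before it. There is no depth.
- ctrl.close_job(): hands the job in, once; it reports no verdict.
The state is a dict: "time": time; "joint_positions": joint angles; "qd": joint speeds; "joint_torque": joint torques, N m; "position": TCP position; "tool_rot": TCP orientation; "ft_force": force on the tool from outside, world axes, zero at the start; "torque": the same for the moment, N m; "grip_width": opening from 0.0 (shut) to 1.0 (fully open).
Only numpy, scipy, OpenCV 4.12 (cv2) and the standard library are available. Lean on these libraries where they do the work, as an engineer would, in place of code of your own. Each camera call takes 0.05 s, during which the arm holds its last target. There are 200 camera calls.

## Working session

There is one attempt and no reset: what is moved stays moved. The work goes in short steps, Python scripts to look and compute and a tool call to move; the robot and the scene stay as the last step left them, time stands still between calls to the robot, and variables do not carry over. Pictures are saved under pics/ and viewed, about 8 in all and at most 12, crops included, and the job is handed in when it is done.

Besides the shell and the picture viewer there is one more tool, called after "Emit:" as a command line: name --argument value ..., lists and objects as JSON in quotes. move_arm: Moves the arm, as the interface text tells. Shift numbers are shares of 0.03 m and turn numbers shares of 4 degrees, none past 1 either way. Its arguments: {"type":"object","properties":{"deltas":{"type":"array"},"grip_force":{"type":"number"}},"required":["deltas"]}

```bash
ls; mkdir -p pics; cat > h.py <<'E'
import numpy as np, cv2
from bench import ctrl, cams
from scipy.spatial.transform import Rotation as R
def tool():
    s=ctrl.get_state(); T=np.eye(4); T[:3,:3]=R.from_rotvec(s['tool_rot']).as_matrix(); T[:3,3]=s['position']; return T
def grab(n,f=None):
    T=tool() if n=='wrist' else None
    d=cams.get_image(n); d=dict(d)
    d['W']=T@np.array(d['tool_from_camera']) if n=='wrist' else np.array(d['world_from_camera'])
    if f: cv2.imwrite('pics/'+f,d['image'][:,:,::-1])
    return d
def dist(d): return np.array([d['k1'],0,0,0],float)
def ray(d,uv):
    p=cv2.undistortPoints(np.array(uv,float).reshape(-1,1,2),np.array(d['K']),dist(d)).reshape(-1,2)
    v=np.c_[p,np.ones(len(p))]@d['W'][:3,:3].T
    return d['W'][:3,3],v
def onz(d,uv,z):
    o,v=ray(d,uv); return o+v*((z-o[2])/v[:,2:3])
def proj(d,P):
    C=np.linalg.inv(d['W']); P=np.array(P,float).reshape(-1,3)
    return cv2.projectPoints(P@C[:3,:3].T+C[:3,3],np.zeros(3),np.zeros(3),np.array(d['K']),dist(d))[0].reshape(-1,2)
E
python3 - <<'E'
from h import *
np.set_printoptions(precision=4,suppress=True)
s=ctrl.get_state(); print({k:np.round(v,3) for k,v in s.items()})
for n in('top','side','wrist'):
    d=grab(n,n+'0.png'); print(n,d['K'],d['k1']); print(d['W'])
E
```

```text
pics
{'time': np.float64(0.0), 'joint_positions': array([ 1.269,  0.322, -0.07 ,  1.452,  0.023,  1.371, -0.057]), 'qd': array([-0.   ,  0.   , -0.002,  0.001,  0.   ,  0.002, -0.001]), 'joint_torque': array([  0.   , -49.129,  -0.404, -31.253,  -0.064,   0.044,   0.   ]), 'position': array([ 0.202, -0.617,  0.243]), 'tool_rot': array([-3.101, -0.494,  0.001]), 'ft_force': array([ 0.282, -0.852,  0.274]), 'torque': array([ 0.055,  0.052, -0.032]), 'grip_width': np.float64(1.003)}
top [[387.1686   0.     319.4891]
 [  0.     387.1686 196.5104]
 [  0.       0.       1.    ]] -0.023586246056932256
[[ 0.0199 -0.9807  0.1944  0.4703]
 [-0.9998 -0.0213 -0.005   0.0266]
 [ 0.0091 -0.1943 -0.9809  0.8717]
 [ 0.      0.      0.      1.    ]]
side [[483.4134   0.     328.3617]
 [  0.     483.4134 203.2135]
 [  0.       0.       1.    ]] -0.0867654961611641
[[-0.9734 -0.1659  0.1583  0.4416]
 [-0.2285  0.6417 -0.7322  0.8151]
 [ 0.0199 -0.7488 -0.6625  0.8158]
 [ 0.      0.      0.      1.    ]]
wrist [[313.3912   0.     321.9065]
 [  0.     313.3912 199.348 ]
 [  0.       0.       1.    ]] -0.05013572544081701
[[ 0.3115 -0.919  -0.2416  0.2676]
 [-0.9503 -0.3017 -0.0772 -0.5973]
 [-0.002   0.2536 -0.9673  0.384 ]
 [ 0.      0.      0.      1.    ]]
```

```bash
python3 -c "
import cv2
cv2.imwrite('pics/top0b.png',cv2.resize(cv2.imread('pics/top0.png'),(800,500),interpolation=cv2.INTER_CUBIC))"
```

```text
(no output)
```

View pics/top0.png

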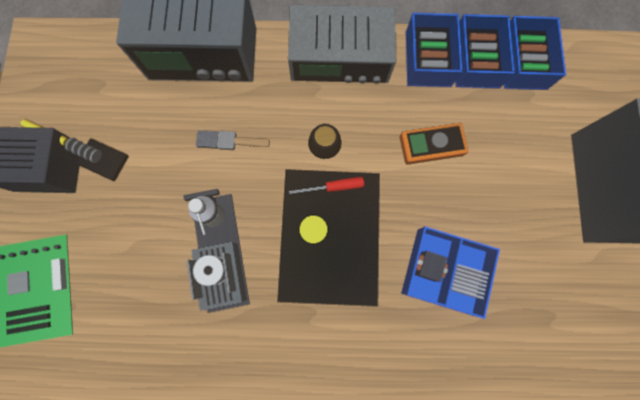

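View pics/side0.png

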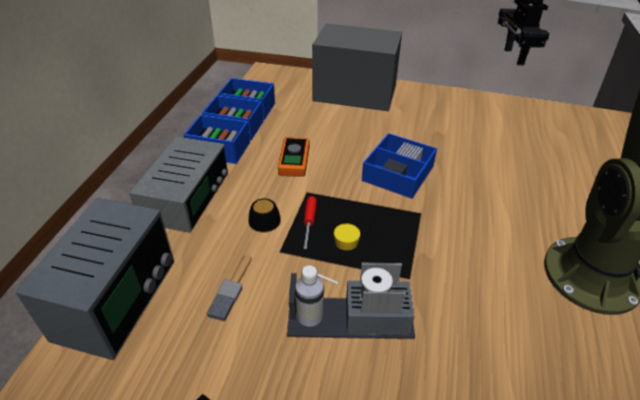

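The top view shows the stand on the left: cap at (196,206), reel at (208,269) in the bay. The mat is in the middle with the yellow tub at (313,229) and the screwdriver at its far end. The tray is on the right, with the heat sink in its right compartment at (470,282) and the transformer at (432,266). The side view agrees with this.

```bash
python3 - <<'E'
from h import *
np.set_printoptions(precision=4,suppress=True)
d=grab('top'); im=d['image']; hsv=cv2.cvtColor(im,cv2.COLOR_RGB2HSV)
m=cv2.inRange(hsv,(105,120,60),(125,255,255)); m[:200]=0
c=max(cv2.findContours(m,0,2)[0],key=cv2.contourArea)
hull=cv2.convexHull(c).reshape(-1,2)
q=cv2.approxPolyDP(hull.reshape(-1,1,2),8,True).reshape(-1,2); print('tray',q); print(onz(d,q,.062)[:,:2])
print('reel',onz(d,[[208,269.5]],.124),'cap',onz(d,[[195.5,206]],.145))
m=cv2.inRange(hsv,(25,120,100),(35,255,255)); m[:200]=0;m[:,:250]=0
M=cv2.moments(m); print('tub',onz(d,[[M['m10']/M['m00'],M['m01']/M['m00']]],.03))
print('mat',onz(d,[[286,170],[380,174],[378,305],[278,302]],.002))
cv2.imwrite('pics/c1.png',np.hstack([cv2.resize(im[180:320,165:265,::-1],(400,560),interpolation=2),cv2.resize(im[215:330,395:505,::-1],(400,560)[:1]+(560,),interpolation=2)]))
E
```

```text
tray [[424 227]
 [498 249]
 [484 317]
 [403 292]]
[[ 0.5701 -0.1992]
 [ 0.5268 -0.354 ]
 [ 0.3889 -0.3162]
 [ 0.4358 -0.152 ]]
reel [[0.4727 0.2315 0.124 ]] cap [[0.5908 0.2584 0.145 ]]
tub [[0.5647 0.0351 0.03  ]]
mat [[ 0.7037  0.1011  0.002 ]
 [ 0.699  -0.1173  0.002 ]
 [ 0.4047 -0.1101  0.002 ]
 [ 0.4069  0.1077  0.002 ]]
```

View pics/c1.png

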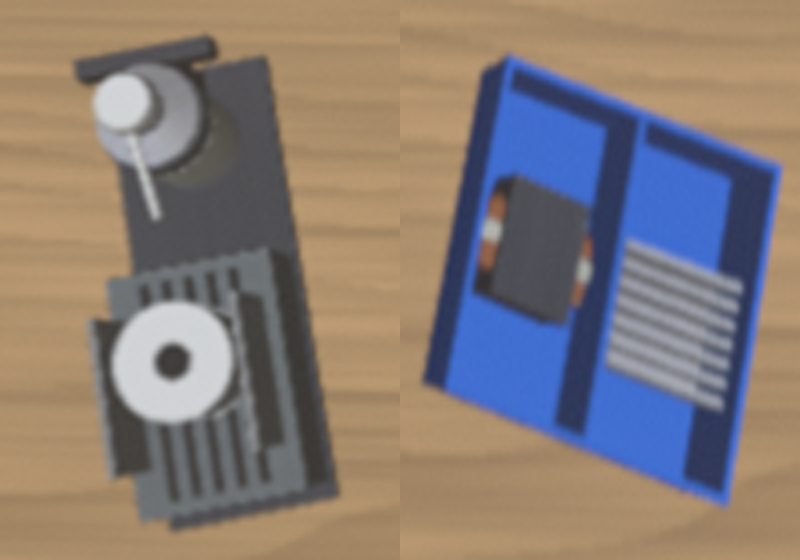

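```bash
cat >> h.py <<'E'
def yawof(T): return np.degrees(np.arctan2(T[1,1],T[0,1]))
def plan(*wps,claw=0):
    """each wp: x,y,z,jaw yaw deg,n rows -> constant row reaching it; chained, rounded to 3 digits; first row order: shift then turn"""
    T=tool(); print('from',T[:3,3].round(4),'yaw',yawof(T).round(2),'tilt',np.degrees(np.arccos(-T[2,2])).round(2))
    P=T[:3,3].copy(); A=T[:3,:3].copy()
    for x,y,z,a,n in wps:
        a=np.radians(a); G=np.array([[-np.sin(a),np.cos(a),0],[np.cos(a),np.sin(a),0],[0,0,-1]]).T
        w=R.from_matrix(A.T@G).as_rotvec()/n
        w=np.round(np.degrees(w)/4,3); dR=R.from_rotvec(np.radians(w*4)).as_matrix()
        S=sum(A@np.linalg.matrix_power(dR,k) for k in range(n))
        t=np.round(np.linalg.solve(S,np.array([x,y,z])-P)/.03,3)
        r=[]
        for k in range(n): P=P+A@t*.03; A=A@dR; r.append(np.hypot(P[0],P[1]))
        print(n,'rows linear',t.tolist(),'turn',w.tolist(),'r %.3f-%.3f'%(min(r),max(r)),'end',P.round(4), '!!' if max(abs(t).max(),abs(w).max())>1 else '')
def st():
    s=ctrl.get_state(); print('t %.2f'%s['time'],'pos',np.round(s['position'],4),'yaw %.2f'%yawof(tool()),'F',np.round(s['ft_force'],1),'grip %.3f'%s['grip_width'],'q',np.round(s['joint_positions'],2))
E
python3 - <<'E'
from h import *
d=grab('top')
c=onz(d,[[200,310],[242,302],[232.5,242],[191.75,250]],.07); print(c.round(4),c.mean(0).round(4))
print(np.degrees(np.arctan2(c[3]-c[0],1))[1], [np.linalg.norm(c[i]-c[i-1]).round(3) for i in range(4)], [np.degrees(np.arctan2(v[1],v[0])).round(1) for v in (c[3]-c[0],c[2]-c[1],c[0]-c[1],c[3]-c[2])])
plan((.46,-.27,.26,-15.5,18))
E
```

```text
[[0.3929 0.2565 0.07  ]
 [0.4103 0.1735 0.07  ]
 [0.5297 0.1999 0.07  ]
 [0.5115 0.2826 0.07  ]] [0.4611 0.2281 0.07  ]
1.4958455738432104 [np.float64(0.121), np.float64(0.085), np.float64(0.122), np.float64(0.085)] [np.float64(12.4), np.float64(12.5), np.float64(101.8), np.float64(102.4)]
from [ 0.2018 -0.6177  0.244 ] yaw -71.91 tilt 0.05
18 rows linear [0.826, -0.126, -0.029] turn [-0.001, -0.0, -0.783] r 0.533-0.646 end [ 0.4601 -0.2699  0.2598]
```

Emit:
move_arm --deltas '[{"linear": [0.826,-0.126,-0.029],"turn": [0,0,-0.783],"claw": 0},{"linear": [0.826,-0.126,-0.029],"turn": [0,0,-0.783],"claw": 0},{"linear": [0.826,-0.126,-0.029],"turn": [0,0,-0.783],"claw": 0},{"linear": [0.826,-0.126,-0.029],"turn": [0,0,-0.783],"claw": 0},{"linear": [0.826,-0.126,-0.029],"turn": [0,0,-0.783],"claw": 0},{"linear": [0.826,-0.126,-0.029],"turn": [0,0,-0.783],"claw": 0},{"linear": [0.826,-0.126,-0.029],"turn": [0,0,-0.783],"claw": 0},{"linear": [0.826,-0.126,-0.029],"turn": [0,0,-0.783],"claw": 0},{"linear": [0.826,-0.126,-0.029],"turn": [0,0,-0.783],"claw": 0},{"linear": [0.826,-0.126,-0.029],"turn": [0,0,-0.783],"claw": 0},{"linear": [0.826,-0.126,-0.029],"turn": [0,0,-0.783],"claw": 0},{"linear": [0.826,-0.126,-0.029],"turn": [0,0,-0.783],"claw": 0},{"linear": [0.826,-0.126,-0.029],"turn": [0,0,-0.783],"claw": 0},{"linear": [0.826,-0.126,-0.029],"turn": [0,0,-0.783],"claw": 0},{"linear": [0.826,-0.126,-0.029],"turn": [0,0,-0.783],"claw": 0},{"linear": [0.826,-0.126,-0.029],"turn": [0,0,-0.783],"claw": 0},{"linear": [0.826,-0.126,-0.029],"turn": [0,0,-0.783],"claw": 0},{"linear": [0.826,-0.126,-0.029],"turn": [0,0,-0.783],"claw": 0},{"linear": [0,0,0],"turn": [0,0,0],"claw": 0},{"linear": [0,0,0],"turn": [0,0,0],"claw": 0}]' --grip_force 30

```text
time: 1.92
position: [0.4609, -0.2676, 0.2607]
tool_rot: [2.496, 1.907, -0.0]
ft_force: [-0.7, -1.3, -0.4]
grip_width: 1.004
```

```bash
python3 - <<'E'
from h import *
st(); d=grab('wrist','w1.png'); np.savez('w1.npz',**{k:np.array(d[k]) for k in('K','k1','W')})
print(proj(d,[[.46,-.27,.054]]))
plan((.52,-.02,.30,0,10),(.461,.228,.30,12.3,10))
E
```

```text
t 1.92 pos [ 0.4609 -0.2676  0.2607] yaw -15.24 F [-0.7 -1.3 -0.4] grip 1.004 q [ 0.89  0.09 -0.44  1.7   0.04  1.36  0.18]
[[321.21387792 181.77273256]]
from [ 0.4602 -0.2694  0.2605] yaw -15.42 tilt 0.07
10 rows linear [0.854, 0.075, -0.132] turn [0.0, 0.002, -0.385] r 0.518-0.529 end [ 0.5201 -0.02    0.2999] 
10 rows linear [0.843, -0.117, -0.0] turn [0.0, -0.0, -0.308] r 0.508-0.517 end [0.4609 0.2279 0.3   ]
```

View pics/w1.png

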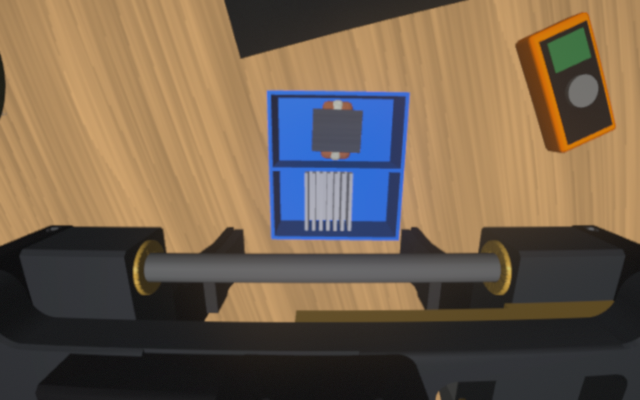

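```bash
python3 - <<'E'
from h import *
np.set_printoptions(precision=4,suppress=True)
z=np.load('w1.npz'); d={k:z[k] for k in z}; d['k1']=float(d['k1'])
im=cv2.imread('pics/w1.png'); hsv=cv2.cvtColor(im,cv2.COLOR_BGR2HSV)
mb=cv2.inRange(hsv,(105,120,60),(125,255,255)); mb[:80]=0
c=max(cv2.findContours(mb,0,2)[0],key=cv2.contourArea); q=cv2.approxPolyDP(cv2.convexHull(c),6,True).reshape(-1,2)
P=onz(d,q,.062)[:,:2]; print('tray px',q.tolist()); print(P, P.mean(0),[np.linalg.norm(P[i]-P[i-1]).round(3) for i in range(4)])
e=[P[i]-P[i-1] for i in range(4)]; print([np.degrees(np.arctan2(v[1],v[0])).round(1) for v in e])
ms=cv2.inRange(hsv,(0,0,100),(180,90,255)); roi=np.zeros_like(ms); roi[165:240,285:375]=255; ms&=roi
ys,xs=np.nonzero(ms); print('sink px',xs.min(),xs.max(),ys.min(),ys.max())
pts=np.c_[xs,ys].astype(float); Q=onz(d,pts,.054)[:,:2].astype(np.float32)
r=cv2.minAreaRect(Q*1000); print('minrect mm',r)
crop=cv2.resize(im[85:245,260:415],(775,800)[0:1]+(600,),interpolation=2); cv2.imwrite('pics/w1c.png',crop)
ctr=onz(d,[[0,0]],.1)
E
```

```text
tray px [[268, 91], [408, 93], [397, 239], [272, 238]]
[[ 0.4325 -0.1617]
 [ 0.5719 -0.2014]
 [ 0.5277 -0.3568]
 [ 0.388  -0.3175]] [ 0.48   -0.2593] [np.float64(0.162), np.float64(0.145), np.float64(0.162), np.float64(0.145)]
[np.float64(74.1), np.float64(-15.9), np.float64(-105.9), np.float64(164.3)]
sink px 285 352 172 239
minrect mm ((448.50592041015625, -296.8911437988281), (80.27821350097656, 77.99859619140625), 74.88046264648438)
```

Emit:
move_arm --deltas '[{"linear": [0.854,0.075,-0.132],"turn": [0,0,-0.385],"claw": 0},{"linear": [0.854,0.075,-0.132],"turn": [0,0,-0.385],"claw": 0},{"linear": [0.854,0.075,-0.132],"turn": [0,0,-0.385],"claw": 0},{"linear": [0.854,0.075,-0.132],"turn": [0,0,-0.385],"claw": 0},{"linear": [0.854,0.075,-0.132],"turn": [0,0,-0.385],"claw": 0},{"linear": [0.854,0.075,-0.132],"turn": [0,0,-0.385],"claw": 0},{"linear": [0.854,0.075,-0.132],"turn": [0,0,-0.385],"claw": 0},{"linear": [0.854,0.075,-0.132],"turn": [0,0,-0.385],"claw": 0},{"linear": [0.854,0.075,-0.132],"turn": [0,0,-0.385],"claw": 0},{"linear": [0.854,0.075,-0.132],"turn": [0,0,-0.385],"claw": 0},{"linear": [0.843,-0.117,0],"turn": [0,0,-0.308],"claw": 0},{"linear": [0.843,-0.117,0],"turn": [0,0,-0.308],"claw": 0},{"linear": [0.843,-0.117,0],"turn": [0,0,-0.308],"claw": 0},{"linear": [0.843,-0.117,0],"turn": [0,0,-0.308],"claw": 0},{"linear": [0.843,-0.117,0],"turn": [0,0,-0.308],"claw": 0},{"linear": [0.843,-0.117,0],"turn": [0,0,-0.308],"claw": 0},{"linear": [0.843,-0.117,0],"turn": [0,0,-0.308],"claw": 0},{"linear": [0.843,-0.117,0],"turn": [0,0,-0.308],"claw": 0},{"linear": [0.843,-0.117,0],"turn": [0,0,-0.308],"claw": 0},{"linear": [0.843,-0.117,0],"turn": [0,0,-0.308],"claw": 0}]'

```text
time: 3.63
position: [0.4602, 0.2293, 0.2996]
tool_rot: [1.97, 2.447, -0.001]
ft_force: [0.0, -0.1, -0.7]
grip_width: 1.002
```

Emit:
move_arm --deltas '[{"linear": [0,0,0],"turn": [0,0,0],"claw": 0},{"linear": [0,0,0],"turn": [0,0,0],"claw": 0},{"linear": [0,0,0],"turn": [0,0,0],"claw": 0}]'

```text
time: 3.88
position: [0.4614, 0.2271, 0.2995]
tool_rot: [1.972, 2.445, -0.002]
ft_force: [0.3, -0.1, -0.1]
grip_width: 1.0
```

```bash
python3 - <<'E'
from h import *
st(); d=grab('wrist','w2.png'); np.savez('w2.npz',**{k:np.array(d[k]) for k in('K','k1','W')})
E
```

```text
t 3.88 pos [0.4614 0.2271 0.2995] yaw 12.22 F [ 0.3 -0.1 -0.1] grip 1.000 q [ 0.37  0.06 -0.91  1.67  0.05  1.44 -0.33]
```

View pics/w2.png

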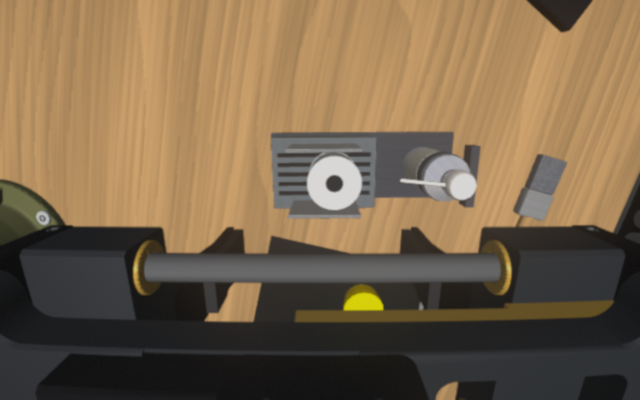

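```bash
python3 - <<'E'
from h import *
np.set_printoptions(precision=4,suppress=True)
def ld(n):
    z=np.load(n+'.npz'); d={k:z[k] for k in z}; d['k1']=float(d['k1']); return d,cv2.imread(f'pics/{n}.png')
d,im=ld('w1'); hsv=cv2.cvtColor(im,cv2.COLOR_BGR2HSV)
ms=cv2.inRange(hsv,(0,0,100),(180,90,255)); roi=np.zeros_like(ms); roi[165:234,298:362]=255; ms&=roi
c=max(cv2.findContours(ms,0,2)[0],key=cv2.contourArea)
ys,xs=np.nonzero(ms); print('sink px',xs.min(),xs.max(),ys.min(),ys.max())
for z in(.054,):
    Q=onz(d,np.c_[xs,ys],z)[:,:2]; r=cv2.minAreaRect((Q*1000).astype(np.float32)); print('sink rect',r)
# fin line direction: fit per column range bottom edges
for z in (.054,):
  print('corners', onz(d,[[304.5,171],[353.5,171],[352.5,232],[304.5,232]],z))
d,im=ld('w2'); hsv=cv2.cvtColor(im,cv2.COLOR_BGR2HSV)
m=cv2.inRange(hsv,(0,0,170),(180,40,255))
for cc in cv2.findContours(m,0,2)[0]:
    if cv2.contourArea(cc)>200:
        (u,v),r=cv2.minEnclosingCircle(cc); x,y,w,h=cv2.boundingRect(cc); print('blob',u,v,r,(x,y,w,h),'at .124',onz(d,[[u,v],[u+r,v]],.124),'.145',onz(d,[[u,v]],.145))
big=np.hstack([cv2.resize(im[120:225,262:382],(480,420),interpolation=2),]); 
_,im1=ld('w1'); big=np.hstack([big,cv2.resize(im1[160:244,300-4:360],(320,420),interpolation=2)])
cv2.imwrite('pics/c2.png',big)
E
```

```text
sink px 304 352 172 231
sink rect ((460.86279296875, -295.02081298828125), (70.21680450439453, 55.241546630859375), 74.77020263671875)
corners [[ 0.4452 -0.2532  0.054 ]
 [ 0.4981 -0.2676  0.054 ]
 [ 0.4798 -0.3379  0.054 ]
 [ 0.4252 -0.323   0.054 ]]
blob 462.125 185.421875 13.970151901245117 (449, 172, 27, 28) at .124 [[0.6039 0.258  0.124 ]
 [0.6185 0.2612 0.124 ]] .145 [[0.5935 0.2604 0.145 ]]
blob 433.5 174.0 33.245399475097656 (401, 156, 66, 31) at .124 [[0.5708 0.263  0.124 ]
 [0.6048 0.2706 0.124 ]] .145 [[0.5626 0.2651 0.145 ]]
blob 333.90667724609375 182.49606323242188 27.463937759399414 (307, 156, 55, 54) at .124 [[0.4728 0.2325 0.124 ]
 [0.5004 0.2385 0.124 ]] .145 [[0.4711 0.2365 0.145 ]]
```

View pics/c2.png

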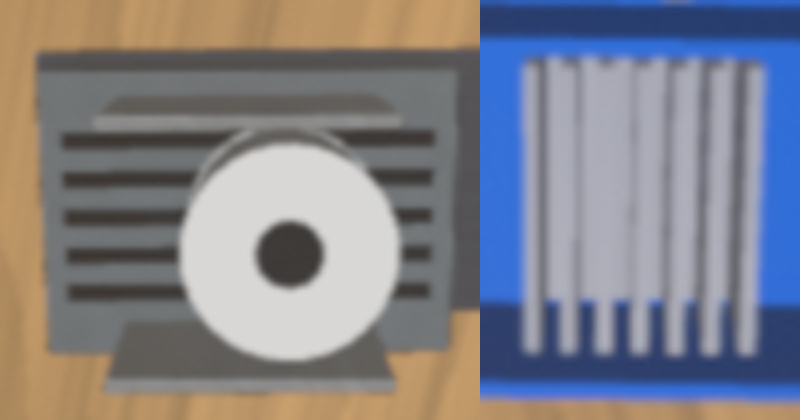

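```bash
python3 - <<'E'
from h import *
np.set_printoptions(precision=4,suppress=True)
z=np.load('w2.npz'); d={k:z[k] for k in z}; d['k1']=float(d['k1'])
a=onz(d,[[272,137.5],[376.25,137.5],[374,207.5],[274.3,208]],.07); print(a[:,:2],a.mean(0))
b=onz(d,[[285.25,150.5],[362.5,150.5],[360.75,216.25],[288.25,216.25]],.13); print(b[:,:2],b.mean(0))
an=lambda v:np.degrees(np.arctan2(v[1],v[0])).round(2)
for q in(a,b): print(an(q[1]-q[0]),an(q[2]-q[3]),an(q[0]-q[3])-90,an(q[1]-q[2])-90,[np.linalg.norm(q[i]-q[i-1]).round(3) for i in range(4)])
plan((.4727,.2322,.16,12.3,8),(.4727,.2322,.106,12.3,6))
E
```

```text
[[0.3949 0.2588]
 [0.5135 0.2847]
 [0.5324 0.202 ]
 [0.4126 0.1752]] [0.4633 0.2302 0.07  ]
[[0.4184 0.2548]
 [0.4927 0.271 ]
 [0.5074 0.2047]
 [0.4339 0.1887]] [0.4631 0.2298 0.13  ]
12.28 12.58 11.930000000000007 12.849999999999994 [np.float64(0.085), np.float64(0.121), np.float64(0.085), np.float64(0.123)]
12.28 12.28 13.230000000000004 12.590000000000003 [np.float64(0.068), np.float64(0.076), np.float64(0.068), np.float64(0.075)]
from [0.4619 0.2264 0.2995] yaw 12.14 tilt 0.07
8 rows linear [0.015, 0.049, 0.581] turn [-0.001, 0.002, -0.005] r 0.516-0.527 end [0.4726 0.2323 0.1601] 
6 rows linear [-0.001, 0.0, 0.3] turn [0.0, -0.0, -0.0] r 0.527-0.527 end [0.4726 0.2321 0.1061]
```

Emit:
move_arm --deltas '[{"linear": [0.015,0.049,0.581],"turn": [0,0,0],"claw": 0.15},{"linear": [0.015,0.049,0.581],"turn": [0,0,0],"claw": 0.15},{"linear": [0.015,0.049,0.581],"turn": [0,0,0],"claw": 0.15},{"linear": [0.015,0.049,0.581],"turn": [0,0,-0.04],"claw": 0.15},{"linear": [0.015,0.049,0.581],"turn": [0,0,0],"claw": 0.15},{"linear": [0.015,0.049,0.581],"turn": [0,0,0],"claw": 0.15},{"linear": [0.015,0.049,0.581],"turn": [0,0,0],"claw": 0.15},{"linear": [0.015,0.049,0.581],"turn": [0,0,0],"claw": 0.15},{"linear": [0,0,0.3],"turn": [0,0,0],"claw": 0.15},{"linear": [0,0,0.3],"turn": [0,0,0],"claw": 0.15},{"linear": [0,0,0.3],"turn": [0,0,0],"claw": 0.15},{"linear": [0,0,0.3],"turn": [0,0,0],"claw": 0.15},{"linear": [0,0,0.3],"turn": [0,0,0],"claw": 0.15},{"linear": [0,0,0.3],"turn": [0,0,0],"claw": 0.15},{"linear": [0,0,0],"turn": [0,0,0],"claw": 0.15},{"linear": [0,0,0],"turn": [0,0,0],"claw": 0.15}]'

```text
time: 5.27
position: [0.4723, 0.2331, 0.1059]
tool_rot: [-1.969, -2.447, 0.001]
ft_force: [-0.2, -0.5, 0.6]
grip_width: 0.844
```

```bash
python3 - <<'E'
from h import *
st(); grab('side','s1.png')
import cv2
cv2.imwrite('pics/s1c.png',cv2.resize(cv2.imread('pics/s1.png')[200:350,260:440],(720,600),interpolation=2))
E
```

```text
t 5.27 pos [0.4723 0.2331 0.1059] yaw 12.36 F [-0.2 -0.5  0.6] grip 0.844 q [ 0.27  0.29 -0.88  1.89  0.25  1.08 -0.49]
```

View pics/s1c.png

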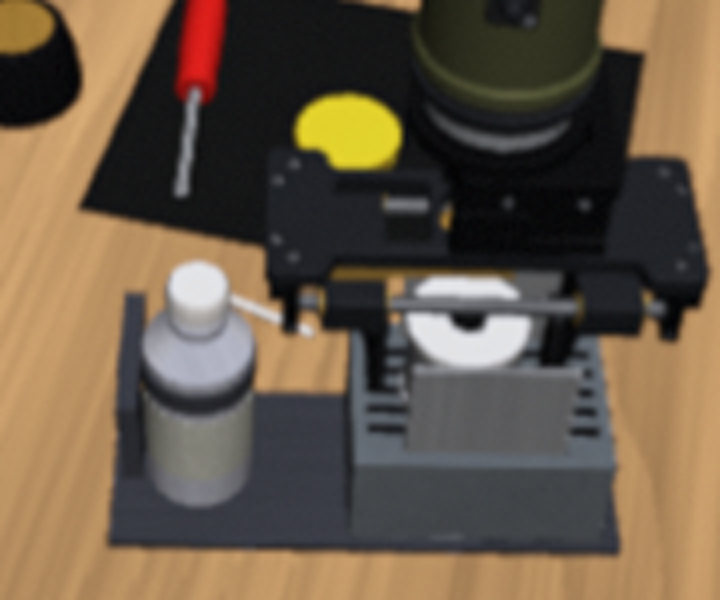

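The fingers straddle the reel and stay clear of the straw and cheeks. I'll close and lift.

Emit:
move_arm --deltas '[{"linear": [0,0,0],"turn": [0,0,0],"claw": 1},{"linear": [0,0,0],"turn": [0,0,0],"claw": 1},{"linear": [0,0,0],"turn": [0,0,0],"claw": 1},{"linear": [0,0,0],"turn": [0,0,0],"claw": 1},{"linear": [0,0,0],"turn": [0,0,0],"claw": 1},{"linear": [0,0,0],"turn": [0,0,0],"claw": 1},{"linear": [0,0,0],"turn": [0,0,0],"claw": 1},{"linear": [0,0,0],"turn": [0,0,0],"claw": 1}]' --grip_force 30

```text
time: 5.98
position: [0.4728, 0.2332, 0.1066]
tool_rot: [1.969, 2.447, 0.0]
ft_force: [-0.7, -0.4, 2.6]
grip_width: 0.612
```

```bash
python3 - <<'E'
from h import *
st(); x,y,_=tool()[:3,3]
plan((x,y,.206,12.3,6),(.462,.05,.206,0,8),(.462,.05,.05,0,8))
E
```

```text
t 5.98 pos [0.4728 0.2332 0.1066] yaw 12.35 F [-0.7 -0.4  2.6] grip 0.612 q [ 0.27  0.29 -0.88  1.89  0.25  1.08 -0.49]
from [0.4728 0.2332 0.1066] yaw 12.35 tilt 0.02
6 rows linear [-0.0, 0.0, -0.552] turn [0.001, 0.0, 0.002] r 0.527-0.527 end [0.4728 0.2332 0.206 ] 
8 rows linear [-0.754, -0.137, 0.0] turn [-0.0, 0.0, 0.384] r 0.465-0.518 end [0.462  0.0499 0.206 ] 
8 rows linear [0.0, 0.0, 0.65] turn [-0.0, 0.0, 0.0] r 0.465-0.465 end [0.462  0.0499 0.05  ]
```

Emit:
move_arm --deltas '[{"linear": [0,0,-0.2],"turn": [0,0,0],"claw": 1},{"linear": [0,0,-0.45],"turn": [0,0,0],"claw": 1},{"linear": [0,0,-0.65],"turn": [0,0,0],"claw": 1},{"linear": [0,0,-0.65],"turn": [0,0,0],"claw": 1},{"linear": [0,0,-0.65],"turn": [0,0,0],"claw": 1},{"linear": [0,0,-0.5],"turn": [0,0,0],"claw": 1},{"linear": [0,0,-0.21],"turn": [0,0,0],"claw": 1},{"linear": [0,0,0],"turn": [0,0,0],"claw": 1}]'

```text
time: 6.65
position: [0.4733, 0.2336, 0.2074]
tool_rot: [1.968, 2.446, 0.003]
ft_force: [0.0, 0.0, -4.8]
grip_width: 0.621
```

Emit:
move_arm --deltas '[{"linear": [-0.754,-0.137,0],"turn": [0,0,0.384],"claw": 1},{"linear": [-0.754,-0.137,0],"turn": [0,0,0.384],"claw": 1},{"linear": [-0.754,-0.137,0],"turn": [0,0,0.384],"claw": 1},{"linear": [-0.754,-0.137,0],"turn": [0,0,0.384],"claw": 1},{"linear": [-0.754,-0.137,0],"turn": [0,0,0.384],"claw": 1},{"linear": [-0.754,-0.137,0],"turn": [0,0,0.384],"claw": 1},{"linear": [-0.754,-0.137,0],"turn": [0,0,0.384],"claw": 1},{"linear": [-0.754,-0.137,0],"turn": [0,0,0.384],"claw": 1},{"linear": [0,0,0.65],"turn": [0,0,0],"claw": 1},{"linear": [0,0,0.65],"turn": [0,0,0],"claw": 1},{"linear": [0,0,0.65],"turn": [0,0,0],"claw": 1},{"linear": [0,0,0.65],"turn": [0,0,0],"claw": 1},{"linear": [0,0,0.65],"turn": [0,0,0],"claw": 1},{"linear": [0,0,0.6],"turn": [0,0,0],"claw": 1},{"linear": [0,0,0.4],"turn": [0,0,0],"claw": 1},{"linear": [0,0,0.3],"turn": [0,0,0],"claw": 1},{"linear": [0,0,0],"turn": [0,0,0],"claw": 1}]'

```text
time: 8.07
position: [0.4602, 0.0498, 0.0671]
tool_rot: [-2.218, -2.221, 0.004]
ft_force: [-0.4, 1.1, -4.4]
grip_width: 0.617
```

```bash
python3 - <<'E'
from h import *
st(); grab('side','s2.png'); grab('top','t2.png')
a=cv2.imread('pics/s2.png')[180:300,270:430]; b=cv2.imread('pics/t2.png')[170:320,180:390]
cv2.imwrite('pics/c3.png',np.vstack([cv2.resize(a,(480,320),interpolation=2),cv2.resize(b,(480,280),interpolation=2)]))
E
```

```text
t 8.07 pos [0.4602 0.0498 0.0671] yaw 0.08 F [-0.4  1.1 -4.4] grip 0.617 q [ 0.55  0.16 -0.75  2.07  0.13  0.96 -0.27]
```

Emit:
move_arm --deltas '[{"linear": [0,0,0.25],"turn": [0,0,0],"claw": 1},{"linear": [0,0,0.25],"turn": [0,0,0],"claw": 1},{"linear": [0,0,0.2],"turn": [0,0,0],"claw": 1},{"linear": [0,0,0.1],"turn": [0,0,0],"claw": 1},{"linear": [0,0,0],"turn": [0,0,0],"claw": 1},{"linear": [0,0,0],"turn": [0,0,0],"claw": 1}]'

```text
time: 8.67
position: [0.4619, 0.0499, 0.0449]
tool_rot: [-2.22, -2.222, 0.0]
ft_force: [0.2, 0.2, -4.0]
grip_width: 0.615
```

Emit:
move_arm --deltas '[{"linear": [0,0,0.04],"turn": [0,0,0],"claw": 1},{"linear": [0,0,0.04],"turn": [0,0,0],"claw": 1},{"linear": [0,0,0],"turn": [0,0,0],"claw": 1}]'

```text
time: 8.92
position: [0.462, 0.0498, 0.0427]
tool_rot: [2.22, 2.223, -0.0]
ft_force: [0.3, 0.3, -4.8]
grip_width: 0.617
```

Emit:
move_arm --deltas '[{"linear": [0,0,0.04],"turn": [0,0,0],"claw": 1},{"linear": [0,0,0.04],"turn": [0,0,0],"claw": 1},{"linear": [0,0,0.03],"turn": [0,0,0],"claw": 1},{"linear": [0,0,0],"turn": [0,0,0],"claw": 1},{"linear": [0,0,0],"turn": [0,0,0],"claw": 1}]'

```text
time: 9.33
position: [0.4619, 0.0498, 0.0394]
tool_rot: [-2.22, -2.223, 0.0]
ft_force: [0.5, 1.2, -4.3]
grip_width: 0.621
```

Emit:
move_arm --deltas '[{"linear": [0,0,0.03],"turn": [0,0,0],"claw": 1},{"linear": [0,0,0.03],"turn": [0,0,0],"claw": 1},{"linear": [0,0,0],"turn": [0,0,0],"claw": 1}]'

```text
time: 9.58
position: [0.4622, 0.0499, 0.0386]
tool_rot: [2.22, 2.222, -0.001]
ft_force: [-4.1, 0.1, 6.0]
grip_width: 0.618
```

Contact with the mat: Fz changed sign. I'll release and rise.

Emit:
move_arm --deltas '[{"linear": [0,0,0],"turn": [0,0,0],"claw": 0.1},{"linear": [0,0,0],"turn": [0,0,0],"claw": 0.1},{"linear": [0,0,0],"turn": [0,0,0],"claw": 0.1},{"linear": [0,0,0],"turn": [0,0,0],"claw": 0.1},{"linear": [0,0,0],"turn": [0,0,0],"claw": 0.1},{"linear": [0,0,-0.3],"turn": [0,0,0],"claw": 0.1},{"linear": [0,0,-0.6],"turn": [0,0,0],"claw": 0.1},{"linear": [0,0,-1],"turn": [0,0,0],"claw": 0.1},{"linear": [0,0,-1],"turn": [0,0,0],"claw": 0.1},{"linear": [0,0,-1],"turn": [0,0,0],"claw": 0.1},{"linear": [0,0,-1],"turn": [0,0,0],"claw": 0}]'

```text
time: 10.5
position: [0.4618, 0.0502, 0.1867]
tool_rot: [2.219, 2.223, 0.001]
ft_force: [0.4, -0.5, -0.1]
grip_width: 0.928
```

```bash
python3 - <<'E'
from h import *
st(); 
d=grab('side','s2.png'); e=grab('top','t2.png')
print('side proj reel top',proj(d,[[.462,.05,.056]]),'top',proj(e,[[.462,.05,.056]]))
plan((.461,-.2945,.17,-15.2,14),(.461,-.2945,.06,-15.2,6),(.461,-.2945,.036,-15.2,4))
E
```

```text
t 10.50 pos [0.4618 0.0502 0.1867] yaw 0.10 F [ 0.4 -0.5 -0.1] grip 0.928 q [ 0.61 -0.01 -0.76  1.95 -0.01  1.2  -0.15]
side proj reel top [[391.57708958 236.97020669]] top [[304.47393733 276.9749471 ]]
from [0.4653 0.0505 0.1902] yaw 0.07 tilt 0.57
14 rows linear [-0.819, 0.09, 0.049] turn [0.01, -0.0, 0.273] r 0.469-0.547 end [ 0.4609 -0.2945  0.1699] 
6 rows linear [0.0, 0.0, 0.611] turn [0.001, -0.0, -0.001] r 0.547-0.547 end [ 0.4609 -0.2945  0.06  ] 
4 rows linear [0.0, 0.001, 0.2] turn [-0.001, -0.0, 0.001] r 0.547-0.547 end [ 0.461  -0.2946  0.036 ]
```

Emit:
move_arm --deltas '[{"linear": [-0.819,0.09,0.049],"turn": [0,0,0.273],"claw": 0.15},{"linear": [-0.819,0.09,0.049],"turn": [0,0,0.273],"claw": 0.15},{"linear": [-0.819,0.09,0.049],"turn": [0,0,0.273],"claw": 0.15},{"linear": [-0.819,0.09,0.049],"turn": [0,0,0.273],"claw": 0.15},{"linear": [-0.819,0.09,0.049],"turn": [0,0,0.273],"claw": 0.15},{"linear": [-0.819,0.09,0.049],"turn": [0,0,0.273],"claw": 0.15},{"linear": [-0.819,0.09,0.049],"turn": [0,0,0.273],"claw": 0.15},{"linear": [-0.819,0.09,0.049],"turn": [0,0,0.273],"claw": 0.15},{"linear": [-0.819,0.09,0.049],"turn": [0,0,0.273],"claw": 0.15},{"linear": [-0.819,0.09,0.049],"turn": [0,0,0.273],"claw": 0.15},{"linear": [-0.819,0.09,0.049],"turn": [0,0,0.273],"claw": 0.15},{"linear": [-0.819,0.09,0.049],"turn": [0,0,0.273],"claw": 0.15},{"linear": [-0.819,0.09,0.049],"turn": [0,0,0.273],"claw": 0.15},{"linear": [-0.819,0.09,0.049],"turn": [0,0,0.273],"claw": 0.15},{"linear": [0,0,0],"turn": [0,0,0],"claw": 0.15},{"linear": [0,0,0],"turn": [0,0,0],"claw": 0.15},{"linear": [0,0,0],"turn": [0,0,0],"claw": 0.15}]'

```text
time: 12.02
position: [0.4575, -0.2952, 0.1639]
tool_rot: [-2.496, -1.907, -0.001]
ft_force: [0.4, 0.5, 0.5]
grip_width: 0.851
```

```bash
python3 - <<'E'
from h import *
np.set_printoptions(precision=4,suppress=True)
st(); d=grab('side','s3.png'); w=grab('wrist','w3.png')
im=d['image'];hsv=cv2.cvtColor(im,cv2.COLOR_RGB2HSV)
e=grab('top','t3.png')
for d,roi,z in((d,(180,300,340,450),.056),(e,(200,330,260,380),.056)):
    m=cv2.inRange(cv2.cvtColor(d['image'],cv2.COLOR_RGB2HSV),(0,0,170),(180,60,255)); q=np.zeros_like(m); q[roi[0]:roi[1],roi[2]:roi[3]]=255; m&=q
    c=max(cv2.findContours(m,0,2)[0],key=cv2.contourArea); el=cv2.fitEllipse(c); print(el,onz(d,[el[0]],z))
x=w['image']
print(proj(w,[[.461,-.2945,.054]]))
plan((.461,-.2945,.06,-15.2,6),(.461,-.2945,.036,-15.2,4))
a=cv2.resize(x[60:330,180:480,::-1],(500,450)); b=cv2.resize(im[180:290,330:450,::-1],(300,275)); c=cv2.resize(e['image'][215:320,255:375,::-1],(300,263))
v=np.zeros((540,800,3),np.uint8); v[:450,:500]=a; v[:275,500:]=b; v[277:540,500:]=c; cv2.imwrite('pics/c4.png',v)
E
```

```text
t 12.02 pos [ 0.4575 -0.2952  0.1639] yaw -15.25 F [0.4 0.5 0.5] grip 0.851 q [ 0.93  0.18 -0.44  1.8   0.08  1.17  0.19]
((391.7631530761719, 237.58270263671875), (17.37036895751953, 24.56452751159668), 101.45453643798828) [[0.4613 0.0518 0.056 ]]
((304.9535827636719, 277.46209716796875), (26.045440673828125, 26.699426651000977), 2.687761068344116) [[0.461 0.049 0.056]]
[[325.1575 201.1807]]
from [ 0.4579 -0.2942  0.1642] yaw -15.12 tilt 0.01
6 rows linear [0.003, 0.017, 0.579] turn [0.0, -0.0, 0.003] r 0.545-0.547 end [ 0.461  -0.2944  0.06  ] 
4 rows linear [-0.001, 0.0, 0.2] turn [0.0, -0.001, 0.001] r 0.547-0.547 end [ 0.461  -0.2945  0.036 ]
```

View pics/c4.png

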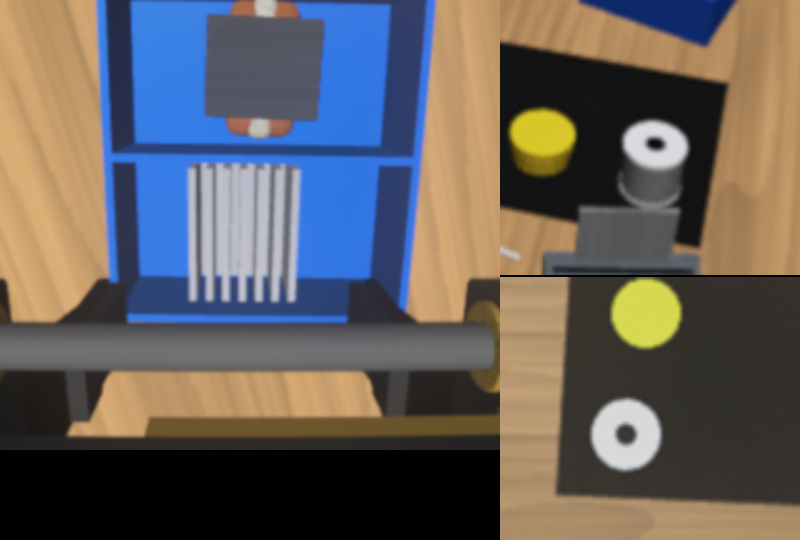

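The reel stands upright on the mat at (0.461, 0.050). The heat sink is where I predicted, centred at about (326,199). I'll descend over it.

Emit:
move_arm --deltas '[{"linear": [0,0.02,0.579],"turn": [0,0,0],"claw": 0.15},{"linear": [0,0.02,0.579],"turn": [0,0,0],"claw": 0.15},{"linear": [0,0.02,0.579],"turn": [0,0,0],"claw": 0.15},{"linear": [0,0.02,0.579],"turn": [0,0,0],"claw": 0.15},{"linear": [0,0.02,0.579],"turn": [0,0,0],"claw": 0.15},{"linear": [0,0.02,0.579],"turn": [0,0,0],"claw": 0.15},{"linear": [0,0,0.2],"turn": [0,0,0],"claw": 0.15},{"linear": [0,0,0.2],"turn": [0,0,0],"claw": 0.15},{"linear": [0,0,0.2],"turn": [0,0,0],"claw": 0.15},{"linear": [0,0,0.2],"turn": [0,0,0],"claw": 0.15},{"linear": [0,0,0],"turn": [0,0,0],"claw": 0.15},{"linear": [0,0,0],"turn": [0,0,0],"claw": 0.15}]'

```text
time: 13.17
position: [0.461, -0.2961, 0.0361]
tool_rot: [2.496, 1.908, -0.0]
ft_force: [-0.7, -0.3, 0.4]
grip_width: 0.853
```

Emit:
move_arm --deltas '[{"linear": [0,0,0],"turn": [0,0,0],"claw": 1},{"linear": [0,0,0],"turn": [0,0,0],"claw": 1},{"linear": [0,0,0],"turn": [0,0,0],"claw": 1},{"linear": [0,0,0],"turn": [0,0,0],"claw": 1},{"linear": [0,0,0],"turn": [0,0,0],"claw": 1},{"linear": [0,0,0],"turn": [0,0,0],"claw": 1},{"linear": [0,0,0],"turn": [0,0,0],"claw": 1},{"linear": [0,0,0],"turn": [0,0,0],"claw": 1}]' --grip_force 25

```text
time: 13.83
position: [0.4608, -0.2962, 0.0362]
tool_rot: [2.496, 1.907, -0.001]
ft_force: [-2.0, 0.1, 3.5]
grip_width: 0.621
```

```bash
python3 - <<'E'
from h import *
st(); x,y,_=tool()[:3,3]
plan((x,y,.16,-15.2,8),(.49,-.05,.16,-77.6,16),(.49,-.05,.05,-77.6,8))
E
```

```text
t 13.83 pos [ 0.4608 -0.2962  0.0362] yaw -15.23 F [-2.   0.1  3.5] grip 0.621 q [ 0.89  0.34 -0.42  1.91  0.17  0.93  0.12]
from [ 0.4608 -0.2962  0.0362] yaw -15.23 tilt 0.02
8 rows linear [-0.0, -0.0, -0.516] turn [-0.0, 0.001, -0.001] r 0.548-0.548 end [ 0.4608 -0.2962  0.16  ] 
16 rows linear [0.43, -0.332, 0.0] turn [-0.0, -0.0, 0.975] r 0.468-0.535 end [ 0.4901 -0.0499  0.1601] 
8 rows linear [-0.001, 0.001, 0.459] turn [-0.0, -0.0, -0.0] r 0.492-0.493 end [ 0.4899 -0.0501  0.0499]
```

Emit:
move_arm --deltas '[{"linear": [0,0,-0.2],"turn": [0,0,0],"claw": 1},{"linear": [0,0,-0.45],"turn": [0,0,0],"claw": 1},{"linear": [0,0,-0.65],"turn": [0,0,0],"claw": 1},{"linear": [0,0,-0.65],"turn": [0,0,0],"claw": 1},{"linear": [0,0,-0.65],"turn": [0,0,0],"claw": 1},{"linear": [0,0,-0.65],"turn": [0,0,0],"claw": 1},{"linear": [0,0,-0.5],"turn": [0,0,0],"claw": 1},{"linear": [0,0,-0.38],"turn": [0,0,0],"claw": 1}]'

```text
time: 14.5
position: [0.4611, -0.296, 0.1609]
tool_rot: [2.495, 1.907, 0.001]
ft_force: [-0.4, 0.9, -3.0]
grip_width: 0.613
```

Emit:
move_arm --deltas '[{"linear": [0.43,-0.332,0],"turn": [0,0,0.975],"claw": 1},{"linear": [0.43,-0.332,0],"turn": [0,0,0.975],"claw": 1},{"linear": [0.43,-0.332,0],"turn": [0,0,0.975],"claw": 1},{"linear": [0.43,-0.332,0],"turn": [0,0,0.975],"claw": 1},{"linear": [0.43,-0.332,0],"turn": [0,0,0.975],"claw": 1},{"linear": [0.43,-0.332,0],"turn": [0,0,0.975],"claw": 1},{"linear": [0.43,-0.332,0],"turn": [0,0,0.975],"claw": 1},{"linear": [0.43,-0.332,0],"turn": [0,0,0.975],"claw": 1},{"linear": [0.43,-0.332,0],"turn": [0,0,0.975],"claw": 1},{"linear": [0.43,-0.332,0],"turn": [0,0,0.975],"claw": 1},{"linear": [0.43,-0.332,0],"turn": [0,0,0.975],"claw": 1},{"linear": [0.43,-0.332,0],"turn": [0,0,0.975],"claw": 1},{"linear": [0.43,-0.332,0],"turn": [0,0,0.975],"claw": 1},{"linear": [0.43,-0.332,0],"turn": [0,0,0.975],"claw": 1},{"linear": [0.43,-0.332,0],"turn": [0,0,0.975],"claw": 1},{"linear": [0.43,-0.332,0],"turn": [0,0,0.975],"claw": 1},{"linear": [-0.07,0.33,0],"turn": [0,0,0],"claw": 1},{"linear": [0,0,0],"turn": [0,0,0],"claw": 1},{"linear": [0,0,0],"turn": [0,0,0],"claw": 1}]'

```text
time: 16.08
position: [0.4897, -0.0604, 0.1591]
tool_rot: [-3.123, -0.338, 0.002]
ft_force: [-0.2, 0.8, -3.9]
grip_width: 0.618
```

```bash
python3 - <<'E'
from h import *
st(); x,y,z=tool()[:3,3]
plan((.49,-.06,.04,-77.6,8))
E
```

```text
t 16.08 pos [ 0.4897 -0.0604  0.1591] yaw -77.66 F [-0.2  0.8 -3.9] grip 0.618 q [ 0.66  0.09 -0.62  1.92  0.05  1.15 -1.33]
from [ 0.4897 -0.0604  0.1591] yaw -77.66 tilt 0.09
8 rows linear [0.002, -0.001, 0.496] turn [-0.001, 0.003, -0.002] r 0.493-0.494 end [ 0.49   -0.0601  0.0401]
```

Emit:
move_arm --deltas '[{"linear": [0,0,0.55],"turn": [0,0,0],"claw": 1},{"linear": [0,0,0.65],"turn": [0,0,0],"claw": 1},{"linear": [0,0,0.65],"turn": [0,0,0],"claw": 1},{"linear": [0,0,0.65],"turn": [0,0,0],"claw": 1},{"linear": [0,0,0.6],"turn": [0,0,0],"claw": 1},{"linear": [0,0,0.4],"turn": [0,0,0],"claw": 1},{"linear": [0,0,0.3],"turn": [0,0,0],"claw": 1},{"linear": [0,0,0.1],"turn": [0,0,0],"claw": 1},{"linear": [0,0,0.04],"turn": [0,0,0],"claw": 1},{"linear": [0,0,0.04],"turn": [0,0,0],"claw": 1},{"linear": [0,0,0],"turn": [0,0,0],"claw": 1},{"linear": [0,0,0],"turn": [0,0,0],"claw": 1}]'

```text
time: 17.08
position: [0.491, -0.06, 0.0411]
tool_rot: [3.123, 0.338, 0.002]
ft_force: [0.1, -0.1, -2.2]
grip_width: 0.619
```

Emit:
move_arm --deltas '[{"linear": [0,0,0.04],"turn": [0,0,0],"claw": 1},{"linear": [0,0,0.04],"turn": [0,0,0],"claw": 1},{"linear": [0,0,0.04],"turn": [0,0,0],"claw": 1},{"linear": [0,0,0.04],"turn": [0,0,0],"claw": 1},{"linear": [0,0,0.02],"turn": [0,0,0],"claw": 1},{"linear": [0,0,0],"turn": [0,0,0],"claw": 1},{"linear": [0,0,0],"turn": [0,0,0],"claw": 1}]'

```text
time: 17.67
position: [0.4903, -0.0598, 0.0349]
tool_rot: [-3.123, -0.339, 0.0]
ft_force: [0.2, 0.1, -2.4]
grip_width: 0.617
```

Emit:
move_arm --deltas '[{"linear": [0,0,0.03],"turn": [0,0,0],"claw": 1},{"linear": [0,0,0],"turn": [0,0,0],"claw": 1}]'

```text
time: 17.83
position: [0.4905, -0.0598, 0.0342]
tool_rot: [3.123, 0.339, 0.0]
ft_force: [-0.1, -0.0, -1.5]
grip_width: 0.617
```

Emit:
move_arm --deltas '[{"linear": [0,0,0.03],"turn": [0,0,0],"claw": 1},{"linear": [0,0,0],"turn": [0,0,0],"claw": 1}]'

```text
time: 18.0
position: [0.4906, -0.0599, 0.0342]
tool_rot: [3.123, 0.338, -0.0]
ft_force: [-2.9, 0.4, 6.0]
grip_width: 0.617
```

Emit:
move_arm --deltas '[{"linear": [0,0,0],"turn": [0,0,0],"claw": 0.15},{"linear": [0,0,0],"turn": [0,0,0],"claw": 0.15},{"linear": [0,0,0],"turn": [0,0,0],"claw": 0.15},{"linear": [0,0,0],"turn": [0,0,0],"claw": 0.15},{"linear": [0,0,0],"turn": [0,0,0],"claw": 0.15},{"linear": [0,0,-0.4],"turn": [0,0,0],"claw": 0.15},{"linear": [0,0,-0.8],"turn": [0,0,0],"claw": 0.15},{"linear": [0,0,-1],"turn": [0,0,0],"claw": 0.15},{"linear": [0,0,-1],"turn": [0,0,0],"claw": 0},{"linear": [0,0,-1],"turn": [0,0,0],"claw": 0},{"linear": [0,0,-0.8],"turn": [0,0,0],"claw": 0}]'

```text
time: 18.92
position: [0.491, -0.0595, 0.1865]
tool_rot: [3.122, 0.339, 0.004]
ft_force: [1.0, -0.3, 0.2]
grip_width: 0.964
```

Emit:
move_arm --deltas '[{"linear": [0,0,0],"turn": [0,0,-1],"claw": 0},{"linear": [0,0,0],"turn": [0,0,-1],"claw": 0},{"linear": [0,0,0],"turn": [0,0,-1],"claw": 0},{"linear": [0,0,0],"turn": [0,0,-1],"claw": 0},{"linear": [0,0,0],"turn": [0,0,-1],"claw": 0},{"linear": [0,0,0],"turn": [0,0,-1],"claw": 0},{"linear": [0,0,0],"turn": [0,0,-1],"claw": 0},{"linear": [0,0,0],"turn": [0,0,-1],"claw": 0},{"linear": [0,0,0],"turn": [0,0,-1],"claw": 0},{"linear": [0,0,0],"turn": [0,0,-1],"claw": 0},{"linear": [0,0,0],"turn": [0,0,-1],"claw": 0},{"linear": [0,0,0],"turn": [0,0,-1],"claw": 0},{"linear": [0,0,0],"turn": [0,0,-1],"claw": 0},{"linear": [0,0,0],"turn": [0,0,-1],"claw": 0},{"linear": [0,0,0],"turn": [0,0,-1],"claw": 0},{"linear": [0,0,0],"turn": [0,0,-1],"claw": 0},{"linear": [0,0,0],"turn": [0,0,-1],"claw": 0},{"linear": [0,0,0],"turn": [0,0,-1],"claw": 0},{"linear": [0,0,0],"turn": [0,0,-1],"claw": 0},{"linear": [0,0,0],"turn": [0,0,-1],"claw": 0}]'

```text
time: 20.58
position: [0.4904, -0.0596, 0.184]
tool_rot: [2.17, 2.271, 0.0]
ft_force: [0.6, 0.4, 0.0]
grip_width: 1.003
```

Emit:
move_arm --deltas '[{"linear": [0,0,0],"turn": [0,0,-1],"claw": 0},{"linear": [0,0,0],"turn": [0,0,-1],"claw": 0},{"linear": [0,0,0],"turn": [0,0,-0.5],"claw": 0},{"linear": [0,0,0],"turn": [0,0,0],"claw": 0},{"linear": [0,0,0],"turn": [0,0,0],"claw": 0}]'

```text
time: 21.0
position: [0.4904, -0.0598, 0.1838]
tool_rot: [1.97, 2.446, 0.0]
ft_force: [0.1, 0.2, -0.3]
grip_width: 1.001
```

```bash
python3 - <<'E'
from h import *
np.set_printoptions(precision=4,suppress=True)
st(); w=grab('wrist','w4.png'); hsv=cv2.cvtColor(w['image'],cv2.COLOR_RGB2HSV)
p=proj(w,[[.4905,-.06,.052]])[0]; print(p)
m=cv2.inRange(hsv,(0,0,100),(180,70,255)); q=np.zeros_like(m); u,v=p.astype(int); q[max(0,v-60):v+60,u-70:u+70]=255; m&=q
m=cv2.morphologyEx(m,cv2.MORPH_CLOSE,np.ones((9,9)))
c=max(cv2.findContours(m,0,2)[0],key=cv2.contourArea); print(cv2.boundingRect(c))
r=cv2.minAreaRect((onz(w,c.reshape(-1,2),.052)[:,:2]*1000).astype(np.float32)); print(r)
v=w['image'][80:320,160:480,::-1]; cv2.imwrite('pics/c5.png',cv2.resize(v,(640,480)))
plan((.4905,-.06,.08,12.4,6),(.4905,-.06,.036,12.4,5))
E
```

```text
t 21.00 pos [ 0.4904 -0.0598  0.1838] yaw 12.32 F [ 0.1  0.2 -0.3] grip 1.001 q [ 0.73  0.07 -0.68  1.89  0.05  1.2   0.25]
[321.8873 195.8939]
(279, 159, 86, 77)
((490.21795654296875, -62.200355529785156), (76.19249725341797, 69.82085418701172), 11.255341529846191)
from [ 0.4904 -0.0598  0.1836] yaw 12.32 tilt 0.03
6 rows linear [-0.001, 0.0, 0.576] turn [0.001, 0.001, -0.003] r 0.494-0.494 end [ 0.4905 -0.0599  0.08  ] 
5 rows linear [-0.0, 0.0, 0.293] turn [-0.0, -0.0, -0.0] r 0.494-0.494 end [ 0.4905 -0.0599  0.036 ]
```

View pics/c5.png

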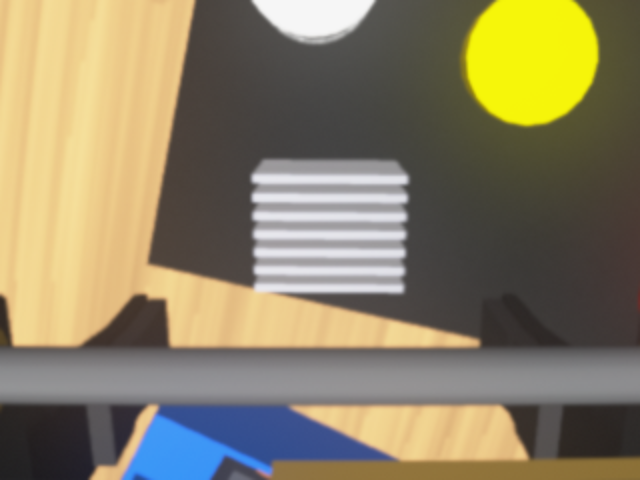

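The heat sink sits square to the jaws, about 2 mm further along them than predicted. The reel and tub are well clear. I'll descend with that shift.

Emit:
move_arm --deltas '[{"linear": [0,0.07,0.6],"turn": [0,0,0],"claw": 0},{"linear": [0,0,0.6],"turn": [0,0,0],"claw": 0},{"linear": [0,0,0.6],"turn": [0,0,0],"claw": 0},{"linear": [0,0,0.6],"turn": [0,0,0],"claw": 0},{"linear": [0,0,0.6],"turn": [0,0,0],"claw": 0},{"linear": [0,0,0.5],"turn": [0,0,0],"claw": 0},{"linear": [0,0,0.3],"turn": [0,0,0],"claw": 0},{"linear": [0,0,0.3],"turn": [0,0,0],"claw": 0},{"linear": [0,0,0.3],"turn": [0,0,0],"claw": 0},{"linear": [0,0,0.3],"turn": [0,0,0],"claw": 0},{"linear": [0,0,0.2],"turn": [0,0,0],"claw": 0},{"linear": [0,0,0],"turn": [0,0,0],"claw": 0},{"linear": [0,0,0],"turn": [0,0,0],"claw": 0}]'

```text
time: 22.13
position: [0.4924, -0.0593, 0.0361]
tool_rot: [-1.969, -2.448, 0.0]
ft_force: [-0.2, -0.1, -0.2]
grip_width: 0.999
```

Emit:
move_arm --deltas '[{"linear": [0,0,0],"turn": [0,0,0],"claw": 1},{"linear": [0,0,0],"turn": [0,0,0],"claw": 1},{"linear": [0,0,0],"turn": [0,0,0],"claw": 1},{"linear": [0,0,0],"turn": [0,0,0],"claw": 1},{"linear": [0,0,0],"turn": [0,0,0],"claw": 1},{"linear": [0,0,0],"turn": [0,0,0],"claw": 1},{"linear": [0,0,0],"turn": [0,0,0],"claw": 1}]'

```text
time: 22.72
position: [0.4927, -0.0595, 0.0365]
tool_rot: [1.969, 2.447, 0.0]
ft_force: [-1.0, -0.2, 3.4]
grip_width: 0.781
```

```bash
python3 - <<'E'
from h import *
st(); x,y,z=tool()[:3,3]
plan((x,y,.22,12.4,9),(.4627,.2298,.22,12.4,12),(.4627,.2298,.16,12.4,4))
E
```

```text
t 22.72 pos [ 0.4927 -0.0595  0.0365] yaw 12.37 F [-1.  -0.2  3.4] grip 0.781 q [ 0.67  0.27 -0.66  2.02  0.21  0.91  0.11]
from [ 0.4927 -0.0595  0.0365] yaw 12.37 tilt 0.04
9 rows linear [-0.0, 0.0, -0.679] turn [0.001, 0.001, -0.001] r 0.496-0.496 end [ 0.4927 -0.0595  0.2199] 
12 rows linear [0.803, 0.091, -0.0] turn [-0.0, -0.0, 0.0] r 0.484-0.517 end [0.4625 0.2299 0.2199] 
4 rows linear [-0.001, 0.001, 0.499] turn [-0.0, -0.0, 0.001] r 0.517-0.517 end [0.4627 0.2298 0.16  ]
```

Emit:
move_arm --deltas '[{"linear": [0,0,-0.3],"turn": [0,0,0],"claw": 1},{"linear": [0,0,-0.6],"turn": [0,0,0],"claw": 1},{"linear": [0,0,-0.8],"turn": [0,0,0],"claw": 1},{"linear": [0,0,-0.8],"turn": [0,0,0],"claw": 1},{"linear": [0,0,-0.8],"turn": [0,0,0],"claw": 1},{"linear": [0,0,-0.8],"turn": [0,0,0],"claw": 1},{"linear": [0,0,-0.8],"turn": [0,0,0],"claw": 1},{"linear": [0,0,-0.7],"turn": [0,0,0],"claw": 1},{"linear": [0,0,-0.4],"turn": [0,0,0],"claw": 1},{"linear": [0,0,-0.1],"turn": [0,0,0],"claw": 1}]'

```text
time: 23.55
position: [0.4932, -0.0594, 0.2212]
tool_rot: [1.967, 2.446, 0.002]
ft_force: [1.1, -0.3, -3.3]
grip_width: 0.778
```

Emit:
move_arm --deltas '[{"linear": [0.5,0.057,0],"turn": [0,0,0],"claw": 1},{"linear": [0.8,0.091,0],"turn": [0,0,0],"claw": 1},{"linear": [0.9,0.102,0],"turn": [0,0,0],"claw": 1},{"linear": [0.9,0.102,0],"turn": [0,0,0],"claw": 1},{"linear": [0.9,0.102,0],"turn": [0,0,0],"claw": 1},{"linear": [0.9,0.102,0],"turn": [0,0,0],"claw": 1},{"linear": [0.9,0.102,0],"turn": [0,0,0],"claw": 1},{"linear": [0.9,0.102,0],"turn": [0,0,0],"claw": 1},{"linear": [0.9,0.102,0],"turn": [0,0,0],"claw": 1},{"linear": [0.9,0.102,0],"turn": [0,0,0],"claw": 1},{"linear": [0.8,0.091,0],"turn": [0,0,0],"claw": 1},{"linear": [0.336,0.038,0],"turn": [0,0,0],"claw": 1},{"linear": [0,0,0],"turn": [0,0,0],"claw": 1},{"linear": [0,0,0],"turn": [0,0,0],"claw": 1}]'

```text
time: 24.72
position: [0.4616, 0.2298, 0.2179]
tool_rot: [-1.966, -2.449, 0.003]
ft_force: [-0.7, -1.6, -4.0]
grip_width: 0.775
```

```bash
python3 - <<'E'
from h import *
st(); w=grab('wrist','w5.png'); np.savez('w5.npz',**{k:np.array(w[k]) for k in('K','k1','W')})
cv2.imwrite('pics/c6.png',cv2.resize(w['image'][90:310,170:490,::-1],(800,550),interpolation=2))
E
```

```text
t 24.72 pos [0.4616 0.2298 0.2179] yaw 12.48 F [-0.7 -1.6 -4. ] grip 0.775 q [ 0.39  0.13 -0.96  1.79  0.11  1.28 -0.38]
```

View pics/c6.png

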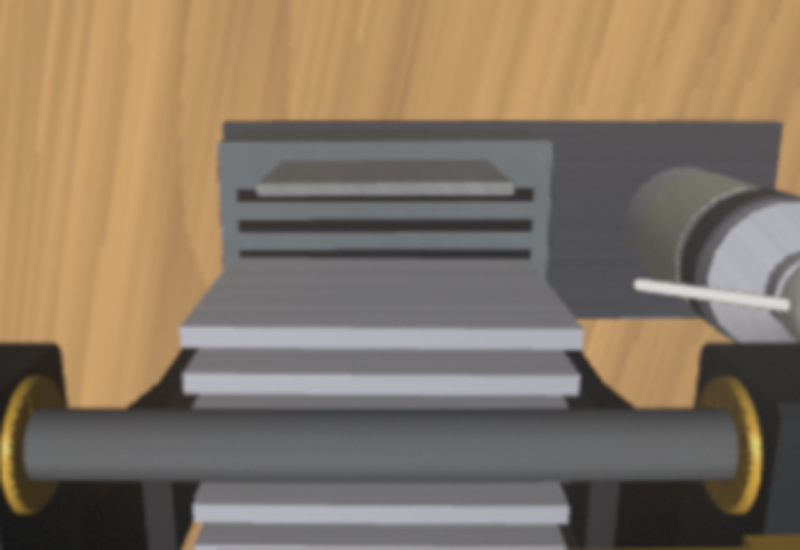

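```bash
python3 - <<'E'
from h import *
np.set_printoptions(precision=4,suppress=True)
z=np.load('w5.npz'); d={k:z[k] for k in z}; d['k1']=float(d['k1'])
T=tool(); st()
def loc(uv,zz,nm):
    P=onz(d,uv,zz); a=np.radians(12.4); r=P[:,:2]-[.4627,.2298]
    print(nm,'stand xy mm',np.c_[r@[np.cos(a),np.sin(a)],r@[-np.sin(a),np.cos(a)]]*1000,'tool xy mm',((P-T[:3,3])@T[:3,:3])[:,:2]*1000)
f=lambda l:[[170+u/2.5,90+v/2.5] for u,v in l]
loc(f([(182,326),(581,327),(190,523),(570,522)]),.2334,'fin top outer')
loc(f([(256,194),(514,193)]),.13,'cheek inner edge')
loc(f([(220,142),(551,142)]),.07,'deck far corners')
plan((.4627,.2298,.16,12.4,5),(.4627,.2298,.113,12.4,4))
E
```

```text
t 24.77 pos [0.4621 0.2288 0.218 ] yaw 12.36 F [ 0.2 -0.2 -3.4] grip 0.778 q [ 0.39  0.13 -0.96  1.79  0.11  1.28 -0.38]
fin top outer stand xy mm [[-34.4657  26.2111]
 [ 32.732   26.2443]
 [-35.5204 -11.4899]
 [ 33.4231 -11.0102]] tool xy mm [[ 27.0482 -33.6899]
 [ 27.1328  33.5076]
 [-10.6535 -34.7158]
 [-10.1211  34.2272]]
cheek inner edge stand xy mm [[-37.8385  32.3991]
 [ 38.0015  32.9023]] tool xy mm [[ 33.3285 -36.8322]
 [ 33.8896  39.0072]]
deck far corners stand xy mm [[-60.0742  42.1611]
 [ 60.9708  42.4762]] tool xy mm [[ 43.1284 -58.9388]
 [ 43.5361  62.1056]]
from [0.4621 0.2288 0.218 ] yaw 12.36 tilt 0.14
5 rows linear [0.006, 0.006, 0.386] turn [-0.007, 0.003, -0.002] r 0.516-0.517 end [0.4627 0.2298 0.1601] 
4 rows linear [0.0, 0.0, 0.392] turn [0.001, -0.0, -0.0] r 0.517-0.517 end [0.4627 0.2298 0.113 ]
```

Emit:
move_arm --deltas '[{"linear": [0.04,0.03,0.3],"turn": [0,0,0],"claw": 1},{"linear": [0,0,0.5],"turn": [0,0,0],"claw": 1},{"linear": [0,0,0.5],"turn": [0,0,0],"claw": 1},{"linear": [0,0,0.4],"turn": [0,0,0],"claw": 1},{"linear": [0,0,0.2],"turn": [0,0,0],"claw": 1},{"linear": [0,0,0],"turn": [0,0,0],"claw": 1},{"linear": [0,0,0],"turn": [0,0,0],"claw": 1},{"linear": [0,0,0],"turn": [0,0,0],"claw": 1}]'

```text
time: 25.43
position: [0.4636, 0.2315, 0.1628]
tool_rot: [1.969, 2.447, 0.002]
ft_force: [0.3, -0.2, -2.8]
grip_width: 0.783
```

```bash
python3 - <<'E'
from h import *
st(); plan((.463,.2301,.115,12.4,5))
E
```

```text
t 25.43 pos [0.4636 0.2315 0.1628] yaw 12.36 F [ 0.3 -0.2 -2.8] grip 0.783 q [ 0.36  0.2  -0.95  1.85  0.18  1.18 -0.44]
from [0.4636 0.2315 0.1628] yaw 12.36 tilt 0.07
5 rows linear [-0.008, -0.006, 0.319] turn [0.003, -0.0, -0.002] r 0.517-0.518 end [0.463  0.2302 0.1149]
```

Emit:
move_arm --deltas '[{"linear": [-0.04,-0.03,0.2],"turn": [0,0,0],"claw": 1},{"linear": [0,0,0.3],"turn": [0,0,0],"claw": 1},{"linear": [0,0,0.3],"turn": [0,0,0],"claw": 1},{"linear": [0,0,0.3],"turn": [0,0,0],"claw": 1},{"linear": [0,0,0.3],"turn": [0,0,0],"claw": 1},{"linear": [0,0,0.2],"turn": [0,0,0],"claw": 1},{"linear": [0,0,0.1],"turn": [0,0,0],"claw": 1},{"linear": [0,0,0],"turn": [0,0,0],"claw": 1},{"linear": [0,0,0],"turn": [0,0,0],"claw": 1}]'

```text
time: 26.18
position: [0.4625, 0.2302, 0.1111]
tool_rot: [-1.969, -2.448, -0.0]
ft_force: [0.7, -0.6, -2.1]
grip_width: 0.78
```

```bash
python3 - <<'E'
from h import *
st(); plan((.463,.2302,.1055,12.4,5))
E
```

```text
t 26.18 pos [0.4625 0.2302 0.1111] yaw 12.39 F [ 0.7 -0.6 -2.1] grip 0.780 q [ 0.33  0.27 -0.93  1.91  0.24  1.08 -0.49]
from [0.4625 0.2302 0.1111] yaw 12.39 tilt 0.02
5 rows linear [-0.001, 0.003, 0.037] turn [-0.0, -0.001, -0.001] r 0.517-0.517 end [0.4629 0.2301 0.1055]
```

Emit:
move_arm --deltas '[{"linear": [0,0.01,0.04],"turn": [0,0,0],"claw": 1},{"linear": [0,0,0.04],"turn": [0,0,0],"claw": 1},{"linear": [0,0,0.04],"turn": [0,0,0],"claw": 1},{"linear": [0,0,0.04],"turn": [0,0,0],"claw": 1},{"linear": [0,0,0.03],"turn": [0,0,0],"claw": 1},{"linear": [0,0,0],"turn": [0,0,0],"claw": 1},{"linear": [0,0,0],"turn": [0,0,0],"claw": 1}]'

```text
time: 26.77
position: [0.4627, 0.23, 0.1054]
tool_rot: [1.969, 2.448, -0.0]
ft_force: [-0.0, -0.0, -2.6]
grip_width: 0.777
```

Emit:
move_arm --deltas '[{"linear": [0,0,0.03],"turn": [0,0,0],"claw": 1},{"linear": [0,0,0],"turn": [0,0,0],"claw": 1}]'

```text
time: 26.93
position: [0.4629, 0.2302, 0.1046]
tool_rot: [1.969, 2.448, 0.0]
ft_force: [-0.8, 0.3, -2.3]
grip_width: 0.779
```

Emit:
move_arm --deltas '[{"linear": [0,0,0.03],"turn": [0,0,0],"claw": 1},{"linear": [0,0,0],"turn": [0,0,0],"claw": 1}]'

```text
time: 27.1
position: [0.4629, 0.2302, 0.1046]
tool_rot: [1.969, 2.447, -0.001]
ft_force: [-2.8, -2.2, 4.3]
grip_width: 0.78
```

The heat sink is seated: Fz changed sign at the expected height. I'll release, lift straight up, then close the jaws.

Emit:
move_arm --deltas '[{"linear": [0,0,0],"turn": [0,0,0],"claw": 0.03},{"linear": [0,0,0],"turn": [0,0,0],"claw": 0.03},{"linear": [0,0,0],"turn": [0,0,0],"claw": 0.03},{"linear": [0,0,0],"turn": [0,0,0],"claw": 0.03},{"linear": [0,0,0],"turn": [0,0,0],"claw": 0.03},{"linear": [0,0,-0.2],"turn": [0,0,0],"claw": 0.03},{"linear": [0,0,-0.5],"turn": [0,0,0],"claw": 0.03},{"linear": [0,0,-0.7],"turn": [0,0,0],"claw": 0.03},{"linear": [0,0,-0.9],"turn": [0,0,0],"claw": 0.03},{"linear": [0,0,-0.9],"turn": [0,0,0],"claw": 0.03},{"linear": [0,0,-0.9],"turn": [0,0,0],"claw": 0.5},{"linear": [0,0,-0.6],"turn": [0,0,0],"claw": 1},{"linear": [0,0,0],"turn": [0,0,0],"claw": 1},{"linear": [0,0,0],"turn": [0,0,0],"claw": 1}]'

```text
time: 28.27
position: [0.4633, 0.2304, 0.2458]
tool_rot: [1.968, 2.446, 0.003]
ft_force: [-1.3, -0.1, -0.4]
grip_width: 0.756
```

```bash
python3 - <<'E'
from h import *
np.set_printoptions(precision=4,suppress=True)
st(); w=grab('wrist','w6.png'); hsv=cv2.cvtColor(w['image'],cv2.COLOR_RGB2HSV)
print('proj centre',proj(w,[[.463,.2302,.12]]))
m=cv2.inRange(hsv,(0,0,170),(180,40,255))
for cc in cv2.findContours(m,0,2)[0]:
    if cv2.contourArea(cc)>150: print(cv2.boundingRect(cc),cv2.minEnclosingCircle(cc))
cv2.imwrite('pics/c7.png',cv2.resize(w['image'][90:310,200:520,::-1],(800,550),interpolation=2))
e=grab('top','t6.png')
E
```

```text
t 28.27 pos [0.4633 0.2304 0.2458] yaw 12.37 F [-1.3 -0.1 -0.4] grip 0.756 q [ 0.41  0.11 -0.97  1.75  0.09  1.33 -0.37]
proj centre [[321.2568 197.4145]]
(283, 197, 76, 4) ((320.5, 199.0), 37.513431549072266)
(283, 188, 77, 4) ((321.0, 189.0), 38.01325607299805)
(471, 187, 32, 33) ((486.78765869140625, 203.42465209960938), 16.735939025878906)
(282, 178, 78, 4) ((320.5065002441406, 180.0), 38.50658416748047)
(282, 169, 79, 4) ((321.0, 170.0), 39.012916564941406)
(411, 167, 80, 39) ((450.5, 189.0), 39.95319747924805)
```

View pics/c7.png

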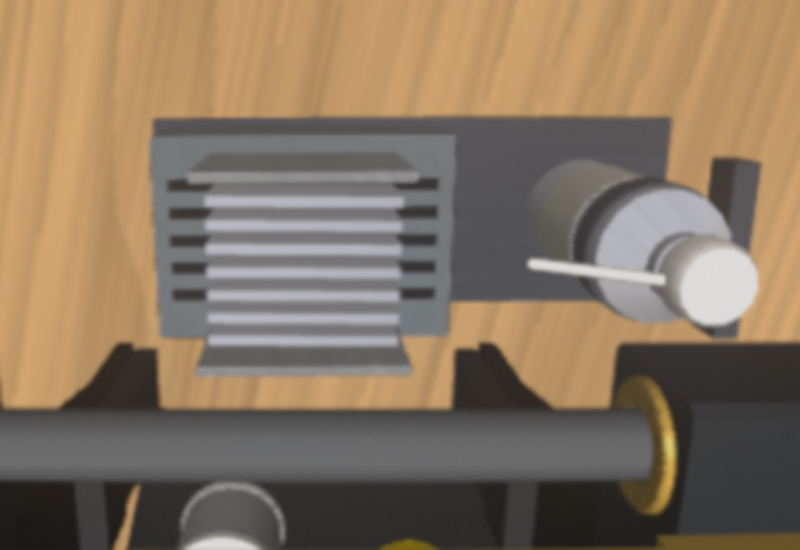

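The heat sink stands free in the bay: its centre is within about a pixel of the bay's, and its fins run along the bay. I'll plan the move over the cap.

```bash
python3 - <<'E'
from h import *
np.set_printoptions(precision=4,suppress=True)
st(); w=grab('wrist'); print('cap',onz(w,[[487,203.5],[503,203.5]],.145))
e=grab('top'); m=cv2.inRange(cv2.cvtColor(e['image'],cv2.COLOR_RGB2HSV),(0,0,190),(180,40,255)); m[:190]=0; m[225:]=0; m[:,:180]=0; m[:,215:]=0
ys,xs=np.nonzero(m); print(xs.min(),xs.max(),ys.min(),ys.max())
plan((.594,.2598,.235,12.4,8),(.594,.2598,.175,12.4,5))
E
```

```text
t 28.37 pos [0.4623 0.2297 0.2438] yaw 12.37 F [0.3 0.5 0.3] grip 0.661 q [ 0.41  0.11 -0.97  1.75  0.09  1.33 -0.37]
cap [[0.5912 0.2599 0.145 ]
 [0.6042 0.2628 0.145 ]]
188 207 199 224
from [0.4621 0.2297 0.2434] yaw 12.38 tilt 0.13
8 rows linear [0.005, 0.564, 0.034] turn [-0.004, 0.0, -0.001] r 0.532-0.648 end [0.594  0.2599 0.2351] 
5 rows linear [-0.001, -0.0, 0.4] turn [-0.0, 0.001, 0.001] r 0.648-0.648 end [0.594  0.2598 0.1751]
```

Emit:
move_arm --deltas '[{"linear": [0,0.56,0.034],"turn": [0,0,0],"claw": 1},{"linear": [0,0.56,0.034],"turn": [0,0,0],"claw": 1},{"linear": [0,0.56,0.034],"turn": [0,0,0],"claw": 1},{"linear": [0,0.56,0.034],"turn": [0,0,0],"claw": 1},{"linear": [0,0.56,0.034],"turn": [0,0,0],"claw": 1},{"linear": [0,0.56,0.034],"turn": [0,0,0],"claw": 1},{"linear": [0,0.56,0.034],"turn": [0,0,0],"claw": 1},{"linear": [0,0.56,0.034],"turn": [0,0,0],"claw": 1},{"linear": [0,0,0.4],"turn": [0,0,0],"claw": 1},{"linear": [0,0,0.4],"turn": [0,0,0],"claw": 1},{"linear": [0,0,0.4],"turn": [0,0,0],"claw": 1},{"linear": [0,0,0.4],"turn": [0,0,0],"claw": 1},{"linear": [0,0,0],"turn": [0,0,0],"claw": 1},{"linear": [0,0,0],"turn": [0,0,0],"claw": 1},{"linear": [0,0,0],"turn": [0,0,0],"claw": 1}]'

```text
time: 29.72
position: [0.5939, 0.2589, 0.1889]
tool_rot: [1.969, 2.448, 0.0]
ft_force: [0.4, -0.8, 0.2]
grip_width: 0.003
```

```bash
python3 - <<'E'
from h import *
st(); plan((.5933,.2599,.173,12.4,4))
grab('side','s7.png')
cv2.imwrite('pics/s7c.png',cv2.resize(cv2.imread('pics/s7.png')[190:350,260:440],(675,600),interpolation=2))
E
```

```text
t 29.72 pos [0.5939 0.2589 0.1889] yaw 12.38 F [ 0.4 -0.8  0.2] grip 0.003 q [ 0.2   0.49 -0.88  1.51  0.38  1.33 -0.5 ]
from [0.5939 0.2589 0.1889] yaw 12.38 tilt 0.03
4 rows linear [0.009, -0.003, 0.132] turn [0.002, 0.001, -0.001] r 0.648-0.648 end [0.5933 0.2599 0.1731]
```

Emit:
move_arm --deltas '[{"linear": [0.03,0,0.2],"turn": [0,0,0],"claw": 1},{"linear": [0,0,0.2],"turn": [0,0,0],"claw": 1},{"linear": [0,0,0.1],"turn": [0,0,0],"claw": 1},{"linear": [0,0,0.1],"turn": [0,0,0],"claw": 1},{"linear": [0,0,0.05],"turn": [0,0,0],"claw": 1},{"linear": [0,0,0.05],"turn": [0,0,0],"claw": 1},{"linear": [0,0,0.05],"turn": [0,0,0],"claw": 1},{"linear": [0,0,0],"turn": [0,0,0],"claw": 1}]'

```text
time: 30.43
position: [0.5937, 0.2597, 0.166]
tool_rot: [-1.969, -2.448, 0.001]
ft_force: [-1.4, -1.7, 2.3]
grip_width: 0.002
```

Emit:
move_arm --deltas '[{"linear": [0,0,0.03],"turn": [0,0,0],"claw": 1},{"linear": [0,0,0.03],"turn": [0,0,0],"claw": 1},{"linear": [0,0,0.03],"turn": [0,0,0],"claw": 1},{"linear": [0,0,0],"turn": [0,0,0],"claw": 1}]'

```text
time: 30.77
position: [0.5938, 0.2597, 0.1635]
tool_rot: [1.969, 2.448, -0.0]
ft_force: [-2.1, -1.6, 3.6]
grip_width: 0.002
```

Emit:
move_arm --deltas '[{"linear": [0,0,0.03],"turn": [0,0,0],"claw": 1},{"linear": [0,0,0.03],"turn": [0,0,0],"claw": 1},{"linear": [0,0,0.03],"turn": [0,0,0],"claw": 1},{"linear": [0,0,0],"turn": [0,0,0],"claw": 1}]'

```text
time: 31.1
position: [0.5938, 0.2598, 0.1615]
tool_rot: [1.969, 2.447, -0.0]
ft_force: [-2.9, -2.6, 7.1]
grip_width: 0.004
```

Emit:
move_arm --deltas '[{"linear": [0,0,0.03],"turn": [0,0,0],"claw": 1},{"linear": [0,0,0],"turn": [0,0,0],"claw": 1}]'

```text
time: 31.27
position: [0.5939, 0.2598, 0.1614]
tool_rot: [1.969, 2.447, -0.0]
ft_force: [-3.9, -3.1, 12.8]
grip_width: 0.004
```

The cap is on its stop: height steady at 0.161 while the force climbs. I'll push a little more, then release straight up.

Emit:
move_arm --deltas '[{"linear": [0,0,0.03],"turn": [0,0,0],"claw": 1},{"linear": [0,0,0],"turn": [0,0,0],"claw": 1},{"linear": [0,0,0],"turn": [0,0,0],"claw": 1}]'

```text
time: 31.52
position: [0.5938, 0.2598, 0.1613]
tool_rot: [1.968, 2.447, -0.0]
ft_force: [-5.8, -4.5, 15.3]
grip_width: 0.007
```

Emit:
move_arm --deltas '[{"linear": [0,0,-0.1],"turn": [0,0,0],"claw": 1},{"linear": [0,0,-0.1],"turn": [0,0,0],"claw": 1},{"linear": [0,0,-0.2],"turn": [0,0,0],"claw": 1},{"linear": [0,0,-0.4],"turn": [0,0,0],"claw": 1},{"linear": [0,0,-0.8],"turn": [0,0,0],"claw": 1},{"linear": [0,0,-1],"turn": [0,0,0],"claw": 1},{"linear": [0,0,-1],"turn": [0,0,0],"claw": 1},{"linear": [-1,0,-0.5],"turn": [0,0,0],"claw": 1},{"linear": [-1,0,0],"turn": [0,0,0],"claw": 1},{"linear": [-1,0,0],"turn": [0,0,0],"claw": 1},{"linear": [-1,0,0],"turn": [0,0,0],"claw": 1},{"linear": [-1,0,0],"turn": [0,0,0],"claw": 1},{"linear": [-1,0,0],"turn": [0,0,0],"claw": 1},{"linear": [-1,0,0],"turn": [0,0,0],"claw": 1},{"linear": [-1,0,0],"turn": [0,0,0],"claw": 1},{"linear": [-1,0,0],"turn": [0,0,0],"claw": 1},{"linear": [0,0,0],"turn": [0,0,0],"claw": 1},{"linear": [0,0,0],"turn": [0,0,0],"claw": 1}]'

```text
time: 33.02
position: [0.6524, -0.0071, 0.2816]
tool_rot: [1.975, 2.443, 0.0]
ft_force: [-0.3, 0.5, 0.8]
grip_width: 0.006
```

```bash
python3 - <<'E'
from h import *
np.set_printoptions(precision=4,suppress=True)
st(); d=grab('side','s8.png'); e=grab('top','t8.png')
for d_,n in((d,'side'),(e,'top')): print(n,proj(d_,[[.5935,.2599,.145],[.461,.05,.056],[.463,.2302,.12]]).round(1).tolist())
for a,b in (('side','s8'),('top','t8')):
    x=cv2.imread(f'pics/{a}0.png').astype(int); y=cv2.imread(f'pics/{b}.png').astype(int)
    m=(abs(x-y).max(2)>50).astype(np.uint8); print(a,[cv2.boundingRect(c) for c in cv2.findContours(m,0,2)[0] if cv2.contourArea(c)>20])
s=cv2.resize(cv2.imread('pics/s8.png')[110:350,250:450],(500,600),interpolation=2); t=cv2.imread('pics/t8.png')
t1=cv2.resize(t[180:320,180:280],(300,300)); t2=cv2.resize(t[165:325,270:510],(300,300))
cv2.imwrite('pics/c8.png',np.hstack([s,np.vstack([t1,t2])]))
E
```

```text
t 33.02 pos [ 0.6524 -0.0071  0.2816] yaw 12.08 F [-0.3  0.5  0.8] grip 0.006 q [ 0.57  0.42 -0.83  1.37  0.31  1.48 -0.03]
side [[309.4, 269.9], [392.0, 237.0], [381.8, 280.0]]
top [[194.8, 204.6], [304.5, 277.5], [208.9, 274.7]]
side [(387, 270, 15, 22), (361, 268, 31, 23), (377, 228, 29, 35), (632, 221, 8, 9), (636, 191, 4, 10), (585, 161, 25, 60), (396, 142, 27, 18), (605, 109, 27, 51), (604, 0, 36, 61), (498, 0, 51, 65), (264, 0, 96, 137)]
top [(291, 263, 29, 30), (193, 255, 33, 42), (324, 171, 40, 21), (315, 127, 20, 19), (303, 81, 271, 319), (387, 66, 19, 20), (328, 62, 64, 20), (396, 24, 11, 42), (407, 0, 59, 86), (311, 0, 5, 28), (295, 0, 32, 61)]
```

View pics/c8.png

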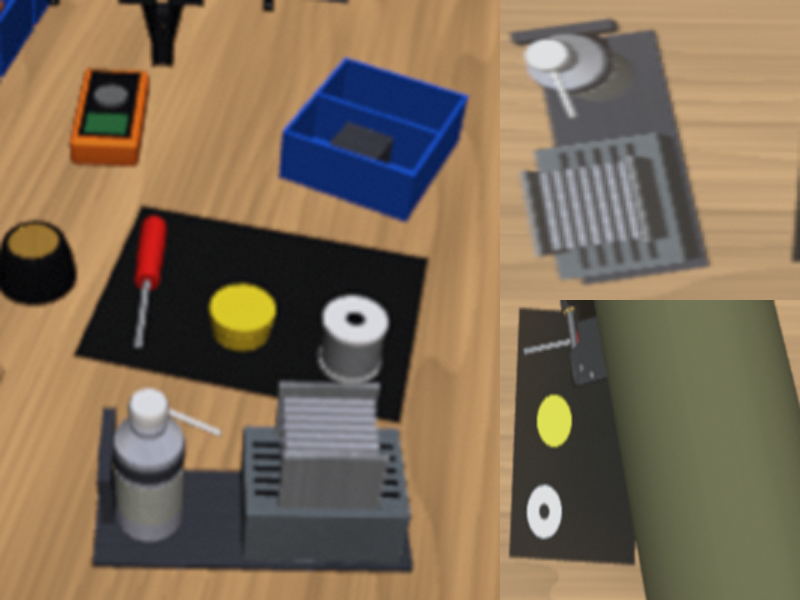

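```bash
python3 -c "
from bench import ctrl
print(ctrl.close_job())"
```

```text
the job is handed in; nothing more can be done
None
```

The job is done and handed in at about 33 s, against the 72 s limit; no verdict was reported.

- **Reel:** I moved it from the bay and it stands upright on the mat at (0.461, 0.050).
- **Heat sink:** I took it from the tray by its fin sides and set it on the mat. I regrasped it by its ends and lowered it into the bay until I felt contact. It stands base down, about 1 mm from the bay's centre, with its channels towards the nozzle.
- **Cap:** I pressed it only after the heat sink stood free. It stopped moving about 6 mm down (TCP z 0.161) at about 15 N, and the last pictures show it back at its starting height.
- **Last checks:** Comparing side-camera pictures from before and after, only the reel, the heat sink, the heat sink's place in the tray and the arm had changed. In the top view the arm hid the tray and the multimeter, but the side view shows both where they were. No check failed, and every force I read stayed below about 17 N.

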